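# Unhang a load-cell plate and click it into the bench holder

## Robot

A 6-joint arm with a two-finger parallel gripper is mounted at the origin on a cart in front of the work surface, level with it; the furniture and walls round the work are solid. World frame = base frame: x ahead of the robot, y to its left, z up, the work surface at z = 0. Lengths are in m, angles in rad, forces in N, time in s.
With the tool pointing down it reaches from about 0.35 to 0.95 m from the base axis. Payload 17.4 kg.
Tool frame: the origin (TCP) lies at the very end of the fingers, on their centre line; the grasp point (between the pads) lies 19 mm behind it; z points along the fingers, y is the line along which they close (so a half turn about z gives the same grasp; the last joint's range is limited). The gripper opens to 93 mm and grips with 3 to 60 N. Pads are 15 mm wide; open, the fingers measure 128 mm over their backs; the gripper's body (75 mm by 188 mm) begins 65 mm behind the grasp point.
Start: joints at [-1.236, 0.116, 1.442, -0, 1.584, -0.038], TCP at [0.246, -0.629, 0.219] pointing down, gripper open.
Joint ranges: [-2.83, 2.83], [-0.83, 2.19], [0.07, 2.5], [-1.14, 4.28], [0.01, 3], [-2.97, 2.97]. Speed limits (rad/s): [1.89, 1.89, 2.22, 3.14, 3.14, 3.14].

## Interface

Orientations are given as [roll, pitch, yaw] about the fixed x, y, z axes, in that order (R = Rz(yaw) Ry(pitch) Rx(roll)).
In Python, from plant import bot gives the robot as it stands.
- The arm moves only by the tool step_arm, never from a script. Its argument "rows" is a list of rows, each a list of 7 numbers: the opening in per cent of the stroke, from 0 (shut) to 100 (fully open), then the shift along the tool's x, y, z in mm, then the turn, a rotation vector about the tool's x, y, z in degrees. In form: [[jaw, dx, dy, dz, wx, wy, wz], ...]. A call has 1 to 5 rows; each row is the pose to reach, as a shift and turn from the pose commanded when the call began, along the tool's axes at that moment; what a row does not reach only later rows make up. A row lasts 1/12 s, in which the tool goes at most 41.7 mm and 7.16 degrees, less where a joint would pass 70% of its speed; a pose out of reach is approached as far as the arm can. A call with a gripper value outside its range is refused whole. The fingers move at their own pace and stop on an object; "grip_force" is the grip in N (left out, the last holds). Time passes only in rows, so rows that repeat a pose let the fingers close. It gives the time, the measured TCP pose, the force, the opening and the grip force at its end, in the units of the state.
- bot.get_state(): the state, without advancing time (a new reading comes with each control period).
- bot.camera(name): name is "side" or "top" or "wrist"; returns a dict with "pixels" (400x640x3 uint8, red, green, blue), "fx", "fy", "cx", "cy" (pixels), "origin" and "rotation" of the camera in the world. Camera axes: x right, y down, z forward; pixel columns grow to the right and rows downward; lengths in m; the calibration is good to about 2 mm. A picture is of the moment at which its call begins. There is no depth.
- bot.hand_in(): hands the job in; it is judged then, once.
The state is a dict: "t": time; "joint_pos": joint angles; "dq": joint speeds; "effort": joint torques, N m; "eef_pos": TCP position; "tcp_rot": TCP orientation; "wrist_force": force on the tool from outside, world axes, zero at the start; "moment": the same for the moment, N m; "gripper_width": finger opening in m; "gripper_force": force on a finger pad.
Only numpy, scipy, OpenCV 4.12 (cv2) and the standard library are available. Lean on these libraries where they do the work, as an engineer would, in place of code of your own. Each camera call takes 0.05 s, during which the arm holds its last target. There are 200 camera calls.

## Task

Take the aluminium load-cell plate off the two screws of its stand: lift it, slide it to the left (seen from the robot) until its holes are over the screw heads, and pull it straight off towards you. Then push it tongue first down into the sprung slot of the bench holder until it clicks fully home, and let go, leaving the other things on the bench where they are.

Things in the scene. Friction and masses are not known exactly. Their poses are not given: they have to be found in the camera images.
- plate_grip (a point): (Sizes here in mm.) Centre of the grip tab: upright grip block at the top middle of the loose aluminium plate, 40 wide (y), 20 thick (x), free part 55 tall; point 22 below its top, 33 above the plate's top edge, 154 above the tongue's end. x through the thickness, away from the robot while hanging; y along the width, left seen from the robot; z up. Pull the plate off along -x.
- plate: The loose plate, about 0.3 kg, sizes in mm: 186 wide, 5 thick, 85 tall without tab and tongue; load cell (75 long, 16 deep) bolted low across its front. Origin 58 below the tab's centre, mid thickness, same axes. It hangs on two shoulder screws 88 apart (shank 8 dia, head 22 dia) through two equal keyhole slots; 2 mm play to front and back. It can swing in the grip if moved fast.
- slot_pocket (a point): Middle of the left slot's pocket, where the shank hangs under its 40 wide upper edge, with side play: the shank starts up to 15 mm left or right of this point, unknown, so feel (or look) for it. Lift the plate 6 to 9 mm (stop at 9; 7.5 is best) to clear the pocket's lip, then slide it along its +y, 36 to 66 mm, until the shanks meet the slots' ends.
- slot_hole (a point): Middle of the left slot's 27 mm octagonal hole, at the slot's right end, 41.5 mm right of the pocket's middle and 7.5 below it. Only here does the 22 mm screw head pass, 2.5 mm to spare all round. When the shank meets the slot's end, the head is 9.5 mm too far: slide the plate back (its -y) by 9.5 mm with 7.5 mm lift, then pull. The right slot is the same, 88 mm to the right.
- tongue_end (a point): Middle of the lower end of the plate's tongue (mm): 120 wide, 5 thick, 36 long below the plate proper, its last 6 mm tapered to 2 mm; two windows in it take the holder's balls. Axes as the plate's.
- stand: Fixed grey stand, foot 210 x 110 mm, upright panel 200 wide, top 155 mm above the bench. Origin on the bench below the front face of the screw rail; x away from the robot, y left, z up. The rail with the screws (140 above the bench) is clamped up to 10 mm left or right of the middle, place not reported. Heads end at x = -15 mm; the plate's middle plane hangs at about x = -4.5 mm.
- holder_floor (a point): Middle of the slot's floor in the fixed bench holder (176 x 90 mm), 10 above the bench. x across the slot, y along it, z up. Seated, the tongue's end rests on it and the grip tab's centre is 154 above it. Two pairs of sprung balls, 14 above the floor, resist the tongue: push with about 5 to 10 N, they snap into its windows, then the tongue meets the floor.
- holder_mouth (a point): Middle of the slot's mouth at the top of the holder, 34 above the slot's floor, axes as the floor's. The slot is 6.2 wide (x) and 126 long (y), flared to 16.2 x 136 in its top 5 mm. A fixed round scale pan, 70 mm high and about 110 mm wide, stands mid-bench between holder and stand.
- knob_weight: Loose steel knob weight, 37 mm across, 58 mm tall, a bystander standing on the bench; origin at the centre of its underside.
- flux: Loose round yellow flux tin, 54 mm across, 20 mm tall, a bystander; origin at the centre of its underside.
- pocket: Loose pocket scale, 92 x 62 x 15 mm, lying on the bench, a bystander; origin at the centre of its underside.

How it is judged:
By the outcome, as a careful person would: the job done as asked, in the order asked, and still so for the second after the job is handed in, with the robot touching nothing.
It also fails if it takes over 51 s, if anything falls off the work surface, if the arm or the gripper's body presses on something with over 40 N, if the wrist force passes 120 N, or if a joint passes its speed limit or range.

## Working session

There is one attempt and no reset: what is moved stays moved. The work goes in short steps, Python scripts to look and compute and a tool call to move; the robot and the scene stay as the last step left them, time stands still between calls to the robot, and variables do not carry over. Pictures are saved under pics/ and viewed, at most 10 in all, crops included, and the job is handed in when it is done.

Besides the shell and the picture viewer there is one more tool, called after "Call:" as name(argument=value, ...) on one line, values as JSON. step_arm: Moves the arm, as the interface text tells. Its arguments: {"type":"object","properties":{"rows":{"type":"array","items":{"type":"array","items":{"type":"number"}}},"grip_force":{"type":"number"}},"required":["rows"]}

```bash
mkdir -p pics; ls
cat > h.py <<'E'
import numpy as np, cv2
from plant import bot
def snap(name,fn):
    c=bot.camera(name); cv2.imwrite('pics/'+fn+'.png',c['pixels'][:,:,::-1]); 
    np.savez('pics/'+fn+'.npz',**c); return c
def ray(c,u,v):
    d=np.asarray(c['rotation'])@np.array([(u-c['cx'])/c['fx'],(v-c['cy'])/c['fy'],1.]); return np.asarray(c['origin']),d
def onplane(c,u,v,ax,val):
    o,d=ray(c,u,v); return o+d*(val-o[ax])/d[ax]
def proj(c,p):
    q=np.asarray(c['rotation']).T@(np.asarray(p)-c['origin']); return c['fx']*q[0]/q[2]+c['cx'],c['fy']*q[1]/q[2]+c['cy']
E
python3 - <<'E'
from h import *
for n in ['top','side']:
    c=snap(n,n+'0'); print(n,c['fx'],c['cx'],c['cy'],np.round(c['origin'],3).tolist(),np.round(c['rotation'],3).tolist())
s=bot.get_state(); print(s['eef_pos'],s['tcp_rot'],s['gripper_width'],s['t'])
E
```

```text
pics
top 436.58338348148254 316.97745900193667 200.3819105816405 [0.42, -0.005, 1.115] [-3.054, 0.001, -1.585]
side 365.86683496364566 316.69689718755563 199.89337376634498 [0.019, 0.753, 0.571] [-2.036, -0.009, -2.589]
[ 0.24577219 -0.62848886  0.2180011 ] [-3.14056733e+00 -3.95037447e-06  3.72755860e-01] 0.09278588496335034 0.1
```

View pics/top0.png

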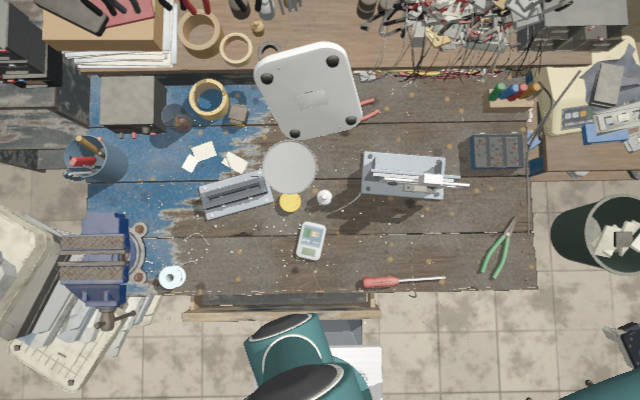

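View pics/side0.png

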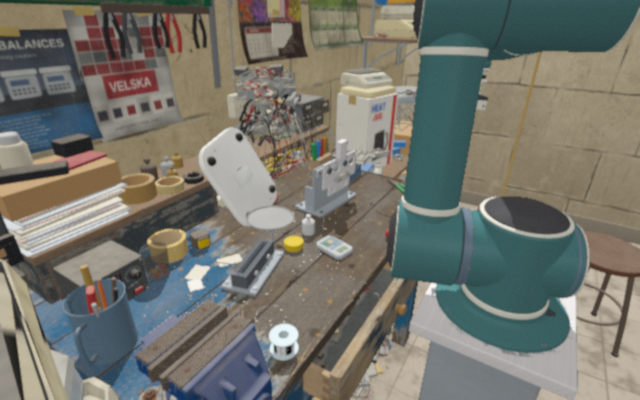

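```bash
cat >> h.py <<'E'
from scipy.spatial.transform import Rotation as Ro
def load(fn):
    c=dict(np.load('pics/'+fn+'.npz')); return fix(c)
def fix(c):
    if np.size(c['rotation'])==3: c['rotation']=Ro.from_euler('xyz',c['rotation']).as_matrix()
    return c
E
python3 - <<'E'
from h import *
im=cv2.imread('pics/top0.png')
a=cv2.resize(im[135:235,190:350],(800,500),interpolation=cv2.INTER_CUBIC)
a=cv2.resize(im[140:220,190:480],None,fx=2.75,fy=2.75,interpolation=cv2.INTER_CUBIC)
s=cv2.imread('pics/side0.png'); b=cv2.resize(s[130:300,220:360],None,fx=2,fy=2,interpolation=cv2.INTER_CUBIC)
o=np.zeros((600,800,3),np.uint8); o[:220,:797]=a
b=cv2.resize(s[130:300,220:360],None,fx=2.2,fy=2.2,interpolation=cv2.INTER_CUBIC); o[222:222+b.shape[0],:b.shape[1]]=b
d=cv2.resize(im[145:205,355:475],None,fx=4,fy=4,interpolation=cv2.INTER_CUBIC); o[222:222+240,315:315+480]=d
cv2.imwrite('pics/crop1.png',o)
E
```

```text
Traceback (most recent call last):
ValueError: could not broadcast input array from shape (220,798,3) into shape (220,797,3)
```

Run:
```python
from h import *
im=cv2.imread('pics/top0.png')
s=cv2.imread('pics/side0.png')
o=np.zeros((600,800,3),np.uint8)
def put(a,y,x): o[y:y+a.shape[0],x:x+a.shape[1]]=a
f=lambda i,k:cv2.resize(i,None,fx=k,fy=k,interpolation=cv2.INTER_CUBIC)
put(f(im[160:225,190:350],4),0,0)      # 640x260
put(f(im[145:205,355:475],4),262,0)   # 480x240
put(f(s[130:220,290:365],4)[:338],262,482)
cv2.imwrite('pics/crop1.png',o)
```

```text
(no output)
```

View pics/crop1.png

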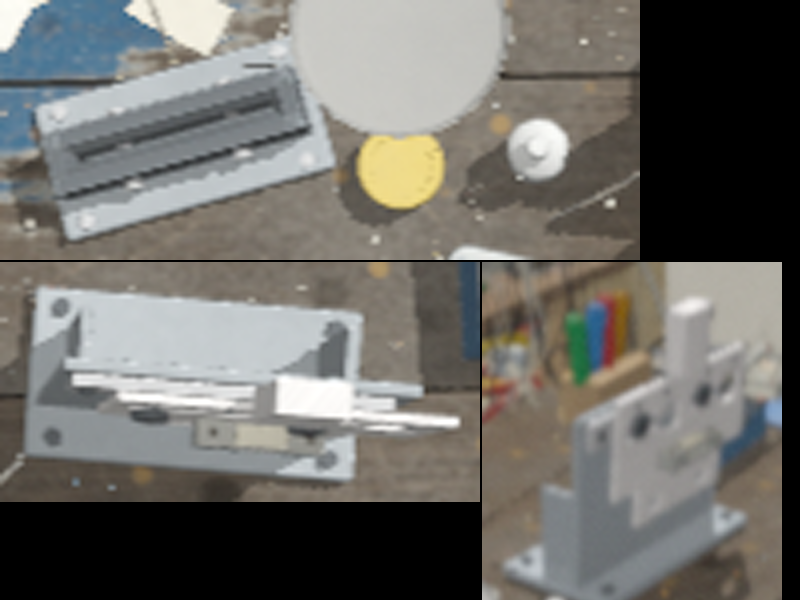

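Run:
```python
from h import *
t=load('top0'); s=load('side0')
print(s['rotation'].round(2)[:,2], t['rotation'].round(2)[:,2])
S=lambda u,v:(355+u/4,145+(v-262)/4); H=lambda u,v:(190+u/4,160+v/4)
def quad(f,pts,z):
    P=np.array([onplane(t,*f(*p),2,z) for p in pts]); (c,wh,a)=cv2.minAreaRect((P[:,:2]*1000).astype(np.float32))
    print(P[:,:2].round(4).tolist(),'c',np.round(c,1),'wh',np.round(wh,1),'ang',a)
quad(S,[(36,288),(362,313),(352,480),(25,455)],0.006)
quad(H,[(36,108),(290,38),(335,163),(67,240)],0.005)
quad(H,[(72,150),(280,92),(285,103),(77,162)],0.044)
def tri(a,b):
    o1,d1=ray(t,*a);o2,d2=ray(s,*b)
    k=np.linalg.lstsq(np.c_[d1,-d2],o2-o1,rcond=None)[0]; p,q=o1+d1*k[0],o2+d2*k[1]; print('tri',((p+q)/2).round(4),'gap',np.linalg.norm(p-q).round(4))
tri((433.25,178.5),(342.25,140.25))
quad(S,[(273,376),(352,376),(352,417),(275,417)],0.245)
for p in [(400,167),(540,150)]: print(onplane(t,*H(*p),2,0.02))
```

```text
[ 0.47 -0.76 -0.45] [ 0.09 -0.   -1.  ]
[[0.6424, -0.1286], [0.6231, -0.3377], [0.5154, -0.327], [0.5345, -0.119]] c [ 578.8 -228.1] wh [210.  108.4] ang 84.7068099975586
[[0.5568, 0.2957], [0.5996, 0.133], [0.5186, 0.1046], [0.472, 0.2752]] c [537.4 201.4] wh [ 87.2 176.9] ang 15.285956382751465
[[0.5256, 0.2627], [0.5597, 0.1345], [0.5528, 0.1314], [0.5181, 0.2596]] c [538.9 197. ] wh [  8.  133.9] ang 14.896456718444824
tri [ 0.5394 -0.2473  0.2198] gap 0.0035
[[0.548, -0.22], [0.5474, -0.2597], [0.5267, -0.2589], [0.5272, -0.2203]] c [ 537.3 -239.7] wh [39.7 20.8] ang 89.1583023071289
[0.51419123 0.06223543 0.02      ]
[ 0.52364292 -0.02601072  0.02      ]
```

```bash
cat >> h.py <<'E'
def go(p,yaw,base=None,roll=np.pi,pitch=0):
    s=bot.get_state(); R0=Ro.from_euler('xyz',s['tcp_rot']); p0=np.asarray(s['eef_pos'])
    R1=Ro.from_euler('xyz',[roll,pitch,np.radians(yaw)])
    print('shift mm',(R0.inv().apply(np.array(p)-p0)*1000).round(1),'turn deg',np.degrees((R0.inv()*R1).as_rotvec()).round(2))
def st():
    s=bot.get_state(); print('t',round(s['t'],2),'p',np.round(s['eef_pos'],4),'rpy',np.degrees(s['tcp_rot']).round(2),'F',np.round(s['wrist_force'],1),'M',np.round(s['moment'],2),'w',round(s['gripper_width'],4),'gf',np.round(s['gripper_force'],1))
E
python3 -c "
from h import *
st();go([.535,-.245,.30],84.7)"
```

```text
t 0.1 p [ 0.2458 -0.6285  0.218 ] rpy [-179.94   -0.     21.36] F [ 0.2  0.3 -0.3] M [ 0.   -0.   -0.02] w 0.0928 gf 0.0
shift mm [ 409.  -251.9  -81.7] turn deg [-5.000e-02 -3.000e-02 -6.334e+01]
```

Call:
step_arm(rows=[[100,20,-12,-40,0,0,-7],[100,50,-30,-82,0,0,-14],[100,85,-52,-82,0,0,-21],[100,120,-74,-82,0,0,-28],[100,155,-96,-82,0,0,-35]])

```text
t: 0.52
eef_pos: [0.349, -0.4908, 0.3015]
tcp_rot: [3.14, 0.0, 0.989]
wrist_force: [-0.1, -0.8, -0.4]
gripper_width: 0.093
gripper_force: 0.0
```

```bash
python3 -c "
from h import *
st();go([.535,-.245,.30],84.7)"
```

```text
t 0.52 p [ 0.349  -0.4908  0.3015] rpy [1.7992e+02 3.0000e-02 5.6660e+01] F [-0.1 -0.8 -0.4] M [-0.01 -0.05  0.03] w 0.093 gf 0.0
shift mm [307.6  20.2   1.4] turn deg [  0.07   0.05 -28.04]
```

Call:
step_arm(rows=[[100,40,2,0,0,0,-7],[100,80,4,0,0,0,-14],[100,120,7,0,0,0,-21],[100,160,10,0,0,0,-28.2],[100,200,12,0,0,0,-28.2]])

```text
t: 0.93
eef_pos: [0.4699, -0.3304, 0.3003]
tcp_rot: [-3.141, -0.0, 1.485]
wrist_force: [1.1, -0.5, 1.0]
gripper_width: 0.0929
gripper_force: 0.0
```

```bash
python3 -c "
from h import *
st();go([.535,-.245,.30],84.7)"
```

```text
t 0.93 p [ 0.4699 -0.3304  0.3003] rpy [-1.7999e+02 -1.0000e-02  8.5060e+01] F [ 1.1 -0.5  1. ] M [-0.09 -0.08 -0.03] w 0.0929 gf 0.0
shift mm [90.7 57.5  0.3] turn deg [-0.01 -0.01  0.36]
```

Call:
step_arm(rows=[[100,32,20,0,0,0,0],[100,62,38,0,0,0,0],[100,83,51,0,0,0,0],[100,83,51,0,0,0,0]])

```text
t: 1.27
eef_pos: [0.5298, -0.251, 0.3]
tcp_rot: [-3.141, -0.001, 1.479]
wrist_force: [-0.2, -0.2, 0.4]
gripper_width: 0.0927
gripper_force: 0.0
```

```bash
python3 -c "
from h import *
c=fix(snap('wrist','w1'));st()
print(c['origin'],c['rotation'].round(3).tolist(),c['fx'],c['cx'],c['cy'])"
```

```text
t 1.32 p [ 0.5288 -0.2526  0.3   ] rpy [-1.7996e+02 -3.0000e-02  8.4730e+01] F [-0.2 -0.2  0.8] M [-0.06 -0.06  0.02] w 0.0929 gf 0.0
[ 0.53807142 -0.17957797  0.46577947] [[0.996, -0.089, -0.023], [-0.092, -0.962, -0.255], [0.001, 0.256, -0.967]] 283.9640598120102 321.2483385798993 198.38071870390098
```

View pics/w1.png

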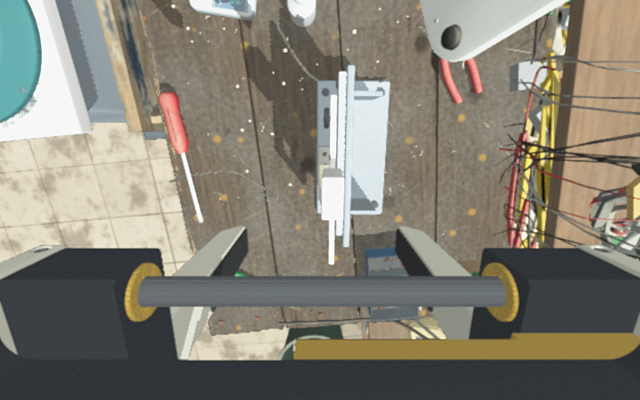

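```bash
python3 -c "
from h import *
im=cv2.imread('pics/w1.png')[60:270,295:400]
cv2.imwrite('pics/c2.png',cv2.resize(cv2.rotate(im,cv2.ROTATE_90_CLOCKWISE),None,fx=3.8,fy=3.8,interpolation=cv2.INTER_CUBIC))"
```

```text
(no output)
```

View pics/c2.png

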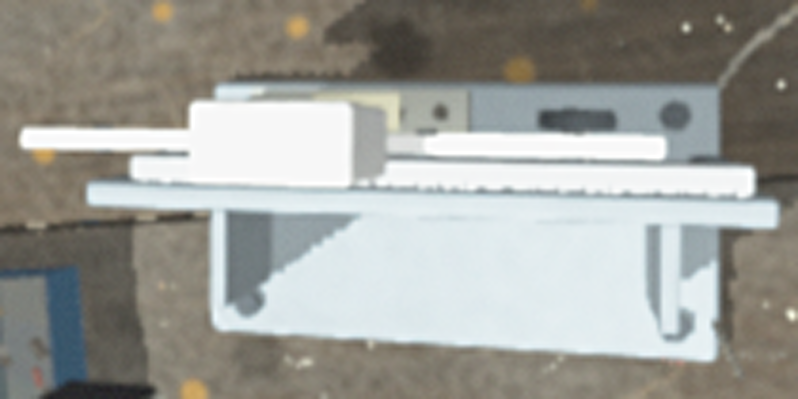

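```bash
python3 -c "
from h import *
c=load('w1')
f=lambda X,Y:(295+Y/3.8,270-X/3.8)
P=lambda X,Y,z:onplane(c,*f(X,Y),2,z)
a,b=P(87,196,.155),P(778,212,.155);print('panel',a,b,np.linalg.norm(a-b),np.degrees(np.arctan2(*(b-a)[:2])))
for z in(.155,.165,.175):
  a,b=P(20,140,z),P(665,147,z);print('plate top',z,a,b,np.linalg.norm(a-b),'mid',(a+b)/2,np.degrees(np.arctan2(*(b-a)[:2])))
for z in (.21,.22,.23):
  q=[P(190,102,z),P(352,102,z),P(352,186,z),P(190,186,z)];print('tab',z,np.mean(q,0),np.linalg.norm(q[0]-q[1]),np.linalg.norm(q[1]-q[2]))
"
```

```text
panel [ 0.5551116  -0.32396503  0.155     ] [ 0.57308919 -0.12628107  0.155     ] 0.19849971858484988 5.196243462165441
plate top 0.155 [ 0.53579968 -0.34533995  0.155     ] [ 0.55364889 -0.15286178  0.155     ] 0.1933040052536074 mid [ 0.54472429 -0.24910086  0.155     ] 5.298095031696793
plate top 0.165 [ 0.53587278 -0.3400062   0.165     ] [ 0.55314765 -0.15372143  0.165     ] 0.18708403175858987 mid [ 0.54451022 -0.24686381  0.165     ] 5.2980950316967865
plate top 0.175 [ 0.53594588 -0.33467245  0.175     ] [ 0.55264641 -0.15458108  0.175     ] 0.18086405826357227 mid [ 0.54429614 -0.24462677  0.175     ] 5.298095031696781
tab 0.21 [ 0.54275058 -0.24882505  0.21      ] 0.04113947160736928 0.020204002312590865
tab 0.22 [ 0.54256764 -0.24611775  0.22      ] 0.03953107543856873 0.01941410301042796
tab 0.23 [ 0.5423847  -0.24341045  0.23      ] 0.037922679269768056 0.018624203708265057
```

```bash
python3 -c "
from h import *
st();go([.543,-.2465,.18],84.7)"
```

```text
t 1.32 p [ 0.5288 -0.2526  0.3   ] rpy [-1.7996e+02 -3.0000e-02  8.4730e+01] F [-0.2 -0.2  0.8] M [-0.06 -0.06  0.02] w 0.0929 gf 0.0
shift mm [  7.4  13.7 120. ] turn deg [-0.04 -0.03  0.03]
```

Call:
step_arm(rows=[[100,7,13,30,0,0,0],[100,7,14,65,0,0,0],[100,7,14,100,0,0,0],[100,7,14,120,0,0,0],[100,7,14,120,0,0,0]])

```text
t: 1.73
eef_pos: [0.5403, -0.2488, 0.1753]
tcp_rot: [-3.135, -0.002, 1.475]
wrist_force: [0.8, -1.1, -0.4]
gripper_width: 0.093
gripper_force: 0.0
```

```bash
python3 -c "
from h import *
st();go([.543,-.2465,.18],84.7)"
```

```text
t 1.73 p [ 0.5403 -0.2488  0.1753] rpy [-1.7963e+02 -1.3000e-01  8.4510e+01] F [ 0.8 -1.1 -0.4] M [-0.01 -0.06 -0.05] w 0.093 gf 0.0
shift mm [ 2.6  2.5 -4.7] turn deg [-0.37 -0.13 -0.19]
```

Call:
step_arm(rows=[[100,2,2,0,0,0,0],[100,2,2,0,0,0,0],[60,2,2,0,0,0,0],[35,2,2,0,0,0,0],[35,2,2,0,0,0,0]], grip_force=40)

```text
t: 2.15
eef_pos: [0.5449, -0.2472, 0.1817]
tcp_rot: [3.14, 0.001, 1.476]
wrist_force: [-0.5, 0.7, 1.0]
gripper_width: 0.0777
gripper_force: 0.0
```

```bash
python3 -c "
from h import *
st();go([.543,-.2465,.18],84.7)"
```

```text
t 2.15 p [ 0.5449 -0.2472  0.1817] rpy [1.7991e+02 3.0000e-02 8.4560e+01] F [-0.5  0.7  1. ] M [ 0.01 -0.07  0.04] w 0.0777 gf 0.0
shift mm [ 0.5 -1.9  1.7] turn deg [ 0.09  0.03 -0.14]
```

Call:
step_arm(rows=[[0,0,-1,1,0,0,0],[0,0,-1,1,0,0,0],[0,0,-1,1,0,0,0],[0,0,-1,1,0,0,0],[0,0,-1,1,0,0,0]], grip_force=40)

```text
t: 2.57
eef_pos: [0.5436, -0.2468, 0.1795]
tcp_rot: [3.142, 0.0, 1.476]
wrist_force: [0.4, 0.8, -0.2]
gripper_width: 0.0443
gripper_force: 0.0
```

Call:
step_arm(rows=[[0,0,0,0,0,0,0],[0,0,0,0,0,0,0],[0,0,0,0,0,0,0],[0,0,0,0,0,0,0],[0,0,0,0,0,0,0]])

```text
t: 2.98
eef_pos: [0.5436, -0.2469, 0.1795]
tcp_rot: [-3.142, 0.0, 1.476]
wrist_force: [-0.3, -0.2, -0.1]
gripper_width: 0.0198
gripper_force: 40.0
```

```bash
python3 -c "
from h import *
st()"
```

```text
t 2.98 p [ 0.5436 -0.2469  0.1795] rpy [-180.      0.     84.56] F [-0.3 -0.2 -0.1] M [-0.01  0.06  0.  ] w 0.0198 gf 40.0
```

Call:
step_arm(rows=[[0,0,0,-2,0,0,0],[0,0,0,-4.5,0,0,0],[0,0,0,-6.5,0,0,0],[0,0,0,-7.5,0,0,0],[0,0,0,-7.5,0,0,0]], grip_force=55)

```text
t: 3.4
eef_pos: [0.5437, -0.2469, 0.1873]
tcp_rot: [3.141, 0.0, 1.476]
wrist_force: [0.6, -0.1, -2.4]
gripper_width: 0.0197
gripper_force: 55.0
```

Call:
step_arm(rows=[[0,2,0,0,0,0,0],[0,6,0,0,0,0,0],[0,12,0,0,0,0,0],[0,18,0,0,0,0,0],[0,24,0,0,0,0,0]])

```text
t: 3.82
eef_pos: [0.5459, -0.2222, 0.1869]
tcp_rot: [-3.141, -0.0, 1.476]
wrist_force: [-0.0, -0.3, -2.6]
gripper_width: 0.0194
gripper_force: 55.0
```

```bash
python3 -c "
from h import *
st()"
```

```text
t 3.82 p [ 0.5459 -0.2222  0.1869] rpy [-1.7999e+02 -1.0000e-02  8.4570e+01] F [-0.  -0.3 -2.6] M [ 0.02 -0.1   0.06] w 0.0194 gf 55.0
```

Call:
step_arm(rows=[[0,3,0,0,0,0,0],[0,6,0,0,0,0,0],[0,8.5,0,0,0,0,0],[0,11,0,0,0,0,0],[0,13,0,0,0,0,0]])

```text
t: 4.23
eef_pos: [0.5471, -0.2098, 0.187]
tcp_rot: [3.142, -0.0, 1.476]
wrist_force: [0.0, -0.6, -2.2]
gripper_width: 0.0194
gripper_force: 55.0
```

Call:
step_arm(rows=[[0,2,0,0,0,0,0],[0,4,0,0,0,0,0],[0,6,0,0,0,0,0],[0,8,0,0,0,0,0],[0,9,0,0,0,0,0]])

```text
t: 4.65
eef_pos: [0.548, -0.2008, 0.187]
tcp_rot: [-3.142, -0.0, 1.476]
wrist_force: [0.4, 0.1, -1.8]
gripper_width: 0.0201
gripper_force: 55.0
```

46 mm slid, no contact yet.

Call:
step_arm(rows=[[0,2,0,0,0,0,0],[0,3.5,0,0,0,0,0],[0,5,0,0,0,0,0],[0,6,0,0,0,0,0],[0,6,0,0,0,0,0]])

```text
t: 5.07
eef_pos: [0.5486, -0.1949, 0.187]
tcp_rot: [-3.142, -0.0, 1.476]
wrist_force: [-0.3, -0.1, -3.1]
gripper_width: 0.0198
gripper_force: 55.0
```

Call:
step_arm(rows=[[0,1.5,0,0,0,0,0],[0,3,0,0,0,0,0],[0,4,0,0,0,0,0],[0,5,0,0,0,0,0],[0,5,0,0,0,0,0]])

```text
t: 5.48
eef_pos: [0.549, -0.1899, 0.187]
tcp_rot: [-3.142, -0.0, 1.476]
wrist_force: [0.2, 0.2, -1.6]
gripper_width: 0.02
gripper_force: 55.0
```

Call:
step_arm(rows=[[0,1,0,0,0,0,0],[0,2,0,0,0,0,0],[0,3,0,0,0,0,0],[0,4,0,0,0,0,0],[0,4,0,0,0,0,0]])

```text
t: 5.9
eef_pos: [0.5494, -0.1861, 0.187]
tcp_rot: [3.142, 0.0, 1.476]
wrist_force: [0.4, -0.5, -2.2]
gripper_width: 0.0199
gripper_force: 55.0
```

```bash
python3 -c "
from h import *
st()"
```

```text
t 5.9 p [ 0.5494 -0.1861  0.187 ] rpy [1.800e+02 2.000e-02 8.456e+01] F [ 0.4 -0.5 -2.2] M [-0.26 -0.04  0.02] w 0.0199 gf 55.0
```

Call:
step_arm(rows=[[0,0.5,0,0,0,0,0],[0,1,0,0,0,0,0]])

```text
t: 6.07
eef_pos: [0.5494, -0.1857, 0.187]
tcp_rot: [3.142, 0.001, 1.476]
wrist_force: [-0.2, -7.9, -4.2]
gripper_width: 0.0199
gripper_force: 55.0
```

```bash
python3 -c "
from h import *
st()
c=snap('wrist','w2')
im=cv2.imread('pics/w2.png')[40:290,270:400]
cv2.imwrite('pics/c3.png',cv2.resize(cv2.rotate(im,cv2.ROTATE_90_CLOCKWISE),None,fx=3.2,fy=3.2,interpolation=cv2.INTER_CUBIC))"
```

```text
t 6.07 p [ 0.5494 -0.1857  0.187 ] rpy [1.800e+02 7.000e-02 8.454e+01] F [-0.2 -7.9 -4.2] M [-1.7  -0.05  0.01] w 0.0199 gf 55.0
```

View pics/c3.png

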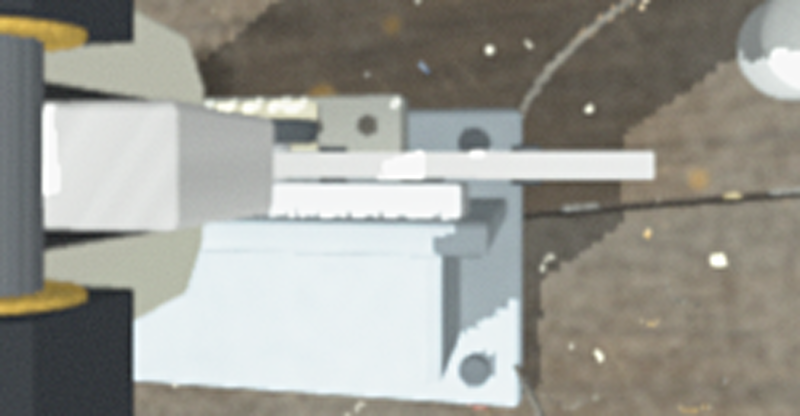

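Call:
step_arm(rows=[[0,-3,0,0,0,0,0],[0,-6,0,0,0,0,0],[0,-9,0,0,0,0,0],[0,-10.6,0,0,0,0,0],[0,-10.6,0,0,0,0,0]])

```text
t: 6.53
eef_pos: [0.5484, -0.196, 0.1869]
tcp_rot: [-3.141, -0.0, 1.475]
wrist_force: [-0.9, 0.1, -2.8]
gripper_width: 0.0199
gripper_force: 55.0
```

```bash
python3 -c "
from h import *
st()"
```

```text
t 6.53 p [ 0.5484 -0.196   0.1869] rpy [-1.7999e+02 -1.0000e-02  8.4540e+01] F [-0.9  0.1 -2.8] M [-0.03 -0.08  0.05] w 0.0199 gf 55.0
```

Call:
step_arm(rows=[[0,0.4,-1,0,0,0,0],[0,0.4,-3,0,0,0,0],[0,0.4,-5,0,0,0,0],[0,0.4,-7,0,0,0,0],[0,0.4,-8,0,0,0,0]])

```text
t: 6.95
eef_pos: [0.5402, -0.1944, 0.187]
tcp_rot: [3.142, -0.0, 1.476]
wrist_force: [-0.2, -0.8, -2.4]
gripper_width: 0.02
gripper_force: 55.0
```

```bash
python3 -c "
from h import *
st()"
```

```text
t 6.95 p [ 0.5402 -0.1944  0.187 ] rpy [180.    -0.    84.56] F [-0.2 -0.8 -2.4] M [-0.09 -0.04  0.01] w 0.02 gf 55.0
```

Call:
step_arm(rows=[[0,0,-2,0,0,0,0],[0,0,-5,0,0,0,0],[0,0,-8,0,0,0,0],[0,0,-12,0,0,0,0],[0,0,-16,0,0,0,0]])

```text
t: 7.37
eef_pos: [0.5242, -0.1929, 0.187]
tcp_rot: [-3.142, -0.0, 1.476]
wrist_force: [-0.3, -0.7, -2.9]
gripper_width: 0.0198
gripper_force: 55.0
```

Call:
step_arm(rows=[[0,0,-5,0,0,0,0],[0,0,-12,0,0,0,0],[0,0,-22,0,0,0,0],[0,0,-32,0,0,0,0],[0,0,-40,0,0,0,0]])

```text
t: 7.78
eef_pos: [0.4836, -0.1891, 0.1871]
tcp_rot: [3.142, 0.0, 1.476]
wrist_force: [0.7, 0.2, -2.3]
gripper_width: 0.0198
gripper_force: 55.0
```

```bash
python3 -c "
from h import *
st(); c=load('top0')
for n,p in dict(weight=(324.5,198),flux=(290,202)).items(): print(n,onplane(c,*p,2,.03))
print('pocketscale',onplane(c,311,241,2,.015)); print('pan',onplane(c,289,167,2,.07))
R=Ro.from_euler('xyz',[np.pi,0,np.radians(105)])
"
```

```text
t 7.78 p [ 0.4836 -0.1891  0.1871] rpy [1.800e+02 1.000e-02 8.456e+01] F [ 0.7  0.2 -2.3] M [-0.07 -0.07 -0.06] w 0.0198 gf 55.0
weight [ 0.52146538 -0.0245522   0.03      ]
flux [0.51270922 0.06162578 0.03      ]
pocketscale [0.41505011 0.01077871 0.015     ]
pan [0.59429061 0.06080389 0.07      ]
```

Call:
step_arm(rows=[[0,0,-6,-10,0,0,0],[0,0,-12,-25,0,0,0],[0,0,-20,-42,0,0,0],[0,6,-28,-60,0,0,0],[0,18,-36,-73,0,0,0]])

```text
t: 8.2
eef_pos: [0.45, -0.1683, 0.2624]
tcp_rot: [3.14, 0.001, 1.475]
wrist_force: [-0.0, 0.7, -3.3]
gripper_width: 0.02
gripper_force: 55.0
```

Call:
step_arm(rows=[[0,18,-4,0,0,0,0],[0,40,-8,0,0,0,0],[0,65,-12,0,0,0,0],[0,90,-16,0,0,0,0],[0,115,-20,0,0,0,0]])

```text
t: 8.62
eef_pos: [0.441, -0.0505, 0.261]
tcp_rot: [3.141, 0.0, 1.475]
wrist_force: [1.0, -0.5, -2.6]
gripper_width: 0.0196
gripper_force: 55.0
```

Call:
step_arm(rows=[[0,25,-4,0,0,0,-2],[0,50,-8,0,0,0,-5],[0,75,-12,0,0,0,-8],[0,100,-16,0,0,0,-11],[0,123,-20,0,0,0,-14]])

```text
t: 9.03
eef_pos: [0.4328, 0.0741, 0.261]
tcp_rot: [3.14, -0.0, 1.723]
wrist_force: [0.1, 0.0, -2.4]
gripper_width: 0.0197
gripper_force: 55.0
```

```bash
python3 -c "
from h import *
st();go([.44,.15,.26],105.1)"
```

```text
t 9.03 p [0.4328 0.0741 0.261 ] rpy [179.93  -0.    98.71] F [ 0.1  0.  -2.4] M [-0.06 -0.16 -0.04] w 0.0197 gf 55.0
shift mm [74.  18.7  1. ] turn deg [ 0.07 -0.   -6.39]
```

Call:
step_arm(rows=[[0,22,6,0,0,0,-3],[0,42,11,0,0,0,-6.4],[0,60,15,0,0,0,-6.4],[0,70,18,0,0,0,-6.4],[0,74,19,0,0,0,-6.4]])

```text
t: 9.45
eef_pos: [0.4411, 0.1498, 0.2605]
tcp_rot: [3.141, -0.0, 1.833]
wrist_force: [0.6, -0.8, -2.7]
gripper_width: 0.0194
gripper_force: 55.0
```

```bash
python3 -c "
from h import *
bot.camera('top')
c=fix(snap('wrist','w3'));st();
print([np.round(proj(c,[.537,.201,.02])),np.round(proj(c,[.539,.197,.044]))])
im=cv2.imread('pics/w3.png'); cv2.imwrite('pics/w3b.png',cv2.resize(im[20:260,260:580],None,fx=2.5,fy=2.5,interpolation=cv2.INTER_CUBIC))"
```

```text
t 9.55 p [0.4411 0.1488 0.2603] rpy [1.8000e+02 1.0000e-02 1.0498e+02] F [-0.3 -0.7 -2.5] M [-0.05 -0.07  0.05] w 0.0195 gf 55.0
[array([394., 156.]), array([399., 162.])]
```

View pics/w3b.png

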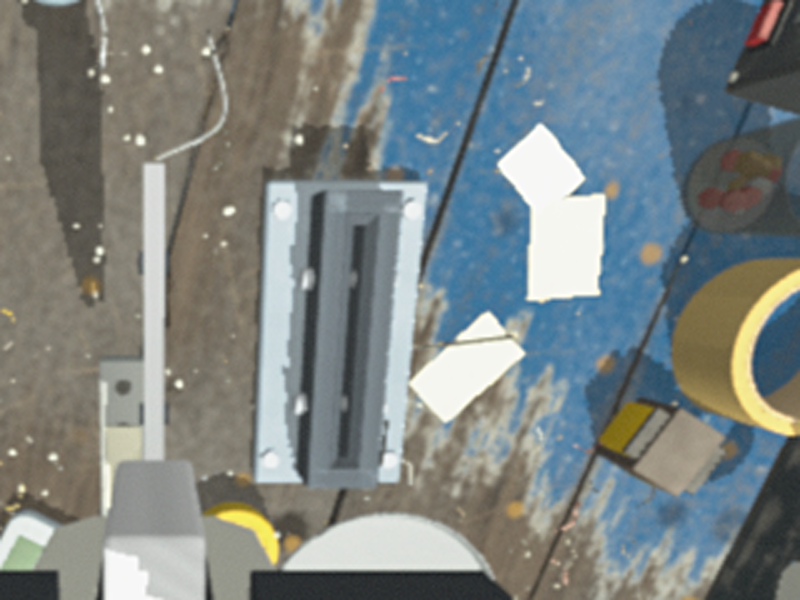

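```bash
python3 -c "
from h import *
im=cv2.imread('pics/w3.png')[88:218,358:432]
im=cv2.resize(cv2.rotate(im,cv2.ROTATE_90_CLOCKWISE),None,fx=6,fy=6,interpolation=cv2.INTER_CUBIC)
cv2.imwrite('pics/w3c.png',np.clip(im*1.4,0,255).astype(np.uint8))"
```

```text
(no output)
```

View pics/w3c.png

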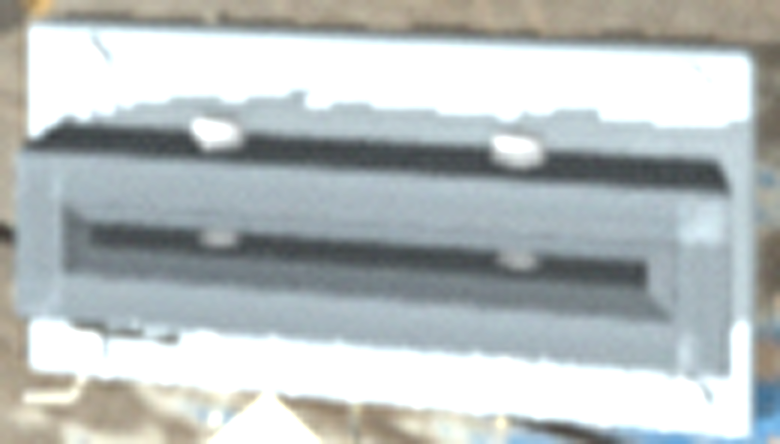

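```bash
python3 -c "
from h import *
c=load('w3')
def q(pts,z):
    P=np.array([onplane(c,358+Y/6,218-X/6,2,z) for X,Y in pts]); m=P.mean(0)
    d=P[0]+P[3]-P[1]-P[2]; print(P[:,:2].round(4).tolist(),'mid',m.round(4),'yaw',np.degrees(np.arctan2(d[1],d[0]))-90,'wh',[np.linalg.norm(P[i]-P[i-1]).round(4) for i in range(4)])
q([(20,152),(728,192),(728,375),(18,315)],.044)
q([(62,207),(672,247),(672,320),(62,270)],.044)
q([(90,222),(643,256),(643,290),(90,250)],.039)
q([(28,22),(752,52),(750,435),(28,368)],.005)
"
```

```text
[[0.5421, 0.1203], [0.501, 0.2726], [0.5385, 0.2826], [0.5794, 0.1298]] mid [0.5402 0.2013 0.044 ] yaw -164.95882274986968 wh [np.float64(0.0385), np.float64(0.1577), np.float64(0.0388), np.float64(0.1582)]
[[0.5513, 0.1335], [0.5159, 0.2649], [0.531, 0.2689], [0.5655, 0.1373]] mid [0.5409 0.2011 0.044 ] yaw -165.1212190834697 wh [np.float64(0.0148), np.float64(0.136), np.float64(0.0156), np.float64(0.136)]
[[0.5542, 0.1398], [0.521, 0.2603], [0.5281, 0.2622], [0.5605, 0.1416]] mid [0.541 0.201 0.039] yaw -164.78238102055923 wh [np.float64(0.0066), np.float64(0.1249), np.float64(0.0074), np.float64(0.1249)]
[[0.5208, 0.1036], [0.4756, 0.2746], [0.5619, 0.2972], [0.6076, 0.1268]] mid [0.5415 0.2006 0.005 ] yaw -165.1131414747126 wh [np.float64(0.0898), np.float64(0.1768), np.float64(0.0892), np.float64(0.1764)]
```

```bash
python3 -c "
from h import *
go([.5408,.2012,.20],105)"
```

```text
shift mm [ 24.8 109.8  60.3] turn deg [ 0.    0.01 -0.02]
```

Call:
step_arm(rows=[[0,3,15,0,0,0,0],[0,8,35,0,0,0,0],[0,13,58,0,0,0,0],[0,18,80,0,0,0,0],[0,22,98,0,0,0,0]])

```text
t: 9.97
eef_pos: [0.5314, 0.1947, 0.26]
tcp_rot: [-3.142, 0.0, 1.831]
wrist_force: [-0.1, -0.2, -2.0]
gripper_width: 0.0196
gripper_force: 55.0
```

Call:
step_arm(rows=[[0,3,12,12,0,0,0],[0,3,12,30,0,0,0],[0,3,12,48,0,0,0],[0,3,12,60,0,0,0],[0,3,12,60,0,0,0]])

```text
t: 10.38
eef_pos: [0.5403, 0.2001, 0.1974]
tcp_rot: [-3.138, 0.0, 1.831]
wrist_force: [0.4, -0.7, -2.2]
gripper_width: 0.0199
gripper_force: 55.0
```

```bash
python3 -c "
from h import *
bot.camera('top');
st();go([.5408,.2012,.183],105)
c=snap('side','s4'); c=snap('wrist','w4')
a=cv2.imread('pics/s4.png')[150:320,180:360];b=cv2.imread('pics/w4.png')[60:260,230:420]
o=np.zeros((600,800,3),np.uint8)
a=cv2.resize(a,None,fx=2.2,fy=2.2,interpolation=cv2.INTER_CUBIC);b=cv2.resize(b,None,fx=2.1,fy=2.1,interpolation=cv2.INTER_CUBIC)
o[:a.shape[0],:a.shape[1]]=a;o[:b.shape[0],400:400+b.shape[1]]=b;cv2.imwrite('pics/v4.png',o[:430])"
```

```text
t 10.43 p [0.5407 0.2004 0.1993] rpy [-1.799e+02  1.000e-02  1.049e+02] F [ 0.4 -0.7 -2.6] M [-0.02 -0.13 -0.01] w 0.0194 gf 55.0
shift mm [ 0.7  0.3 16.3] turn deg [-0.1   0.01 -0.1 ]
```

View pics/v4.png

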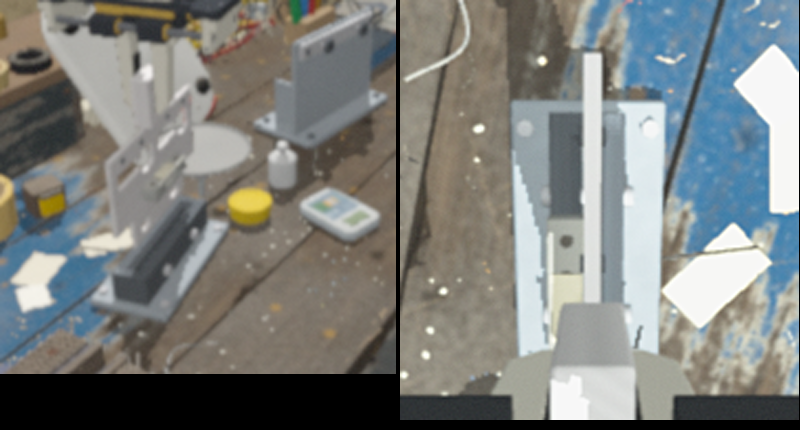

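Call:
step_arm(rows=[[0,0.7,0,5,0,0,0],[0,0.7,0,10,0,0,0],[0,0.7,0,14,0,0,0],[0,0.7,0,18,0,0,0],[0,0.7,0,21,0,0,0]])

```text
t: 10.95
eef_pos: [0.5407, 0.2021, 0.1784]
tcp_rot: [-3.141, 0.0, 1.832]
wrist_force: [-0.2, 0.0, -2.8]
gripper_width: 0.0198
gripper_force: 55.0
```

Call:
step_arm(rows=[[0,0,0,2,0,0,0],[0,0,0,4,0,0,0],[0,0,0,6,0,0,0],[0,0,0,8,0,0,0]])

```text
t: 11.28
eef_pos: [0.5411, 0.2023, 0.174]
tcp_rot: [3.14, -0.0, 1.832]
wrist_force: [-10.2, -3.1, 7.0]
gripper_width: 0.0197
gripper_force: 55.1
```

```bash
python3 -c "
from h import *
st()"
```

```text
t 11.28 p [0.5411 0.2023 0.174 ] rpy [ 1.7988e+02 -2.0000e-02  1.0496e+02] F [-10.2  -3.1   7. ] M [-1.01  3.27 -0.04] w 0.0197 gf 55.1
```

Call:
step_arm(rows=[[0,0,-0.5,-3,0,0,0],[0,0,-1.5,-4,0,0,0],[0,0,-2,-4,0,0,0],[0,0,-2,-4,0,0,0]])

```text
t: 11.62
eef_pos: [0.5389, 0.2016, 0.1749]
tcp_rot: [3.141, 0.0, 1.832]
wrist_force: [-1.2, -0.6, -3.3]
gripper_width: 0.0196
gripper_force: 55.0
```

```bash
python3 -c "
from h import *
st()"
```

```text
t 11.62 p [0.5389 0.2016 0.1749] rpy [179.99   0.   104.96] F [-1.2 -0.6 -3.3] M [-0.03 -0.12  0.04] w 0.0196 gf 55.0
```

Call:
step_arm(rows=[[0,0,0,1,0,0,0],[0,0,0,2,0,0,0],[0,0,0,3,0,0,0],[0,0,0,4,0,0,0]])

```text
t: 11.95
eef_pos: [0.5389, 0.2017, 0.171]
tcp_rot: [3.141, -0.0, 1.832]
wrist_force: [-2.1, 2.0, 6.1]
gripper_width: 0.0195
gripper_force: 55.0
```

```bash
python3 -c "
from h import *
st()"
```

```text
t 11.95 p [0.5389 0.2017 0.171 ] rpy [ 1.7999e+02 -1.0000e-02  1.0497e+02] F [-2.1  2.   6.1] M [-0.03  0.17 -0.1 ] w 0.0195 gf 55.0
```

Call:
step_arm(rows=[[0,0,-0.3,0.6,0,0,0],[0,0,-0.3,1.2,0,0,0],[0,0,-0.3,1.8,0,0,0]])

```text
t: 12.2
eef_pos: [0.539, 0.2019, 0.1706]
tcp_rot: [3.14, -0.0, 1.832]
wrist_force: [-3.5, 3.2, 14.5]
gripper_width: 0.0196
gripper_force: 55.0
```

```bash
python3 -c "
from h import *
st()"
```

```text
t 12.2 p [0.539  0.2019 0.1706] rpy [ 1.7989e+02 -2.0000e-02  1.0497e+02] F [-3.5  3.2 14.5] M [-0.32  0.77 -0.17] w 0.0196 gf 55.0
```

Call:
step_arm(rows=[[0,0,0,-4,0,0,0],[0,1,0,-7,0,0,0],[0,2,0,-7,0,0,0],[0,2,0,-7,0,0,0]])

```text
t: 12.53
eef_pos: [0.5381, 0.2035, 0.1761]
tcp_rot: [-3.142, -0.0, 1.832]
wrist_force: [0.1, 0.6, -3.6]
gripper_width: 0.0193
gripper_force: 55.0
```

```bash
python3 -c "
from h import *
st()
L=lambda n,r,k:cv2.resize(fix(snap(n,n+'5'))['pixels'][r[0]:r[1],r[2]:r[3],::-1],None,fx=k,fy=k,interpolation=cv2.INTER_CUBIC)
a=L('side',(195,285,220,320),4); b=L('top',(155,225,190,290),4); c=L('wrist',(60,260,260,400),3)[:600,:400]
o=np.zeros((600,800,3),np.uint8)
o[:320,:400]=a[:320,:400]; o[320:600,:400]=b[:280,:400]; o[:c.shape[0],400:400+c.shape[1]]=c; cv2.imwrite('pics/v5.png',o)"
```

```text
t 12.53 p [0.5381 0.2035 0.1761] rpy [-180.     -0.    104.96] F [ 0.1  0.6 -3.6] M [-0.01 -0.08  0.04] w 0.0193 gf 55.0
```

View pics/v5.png

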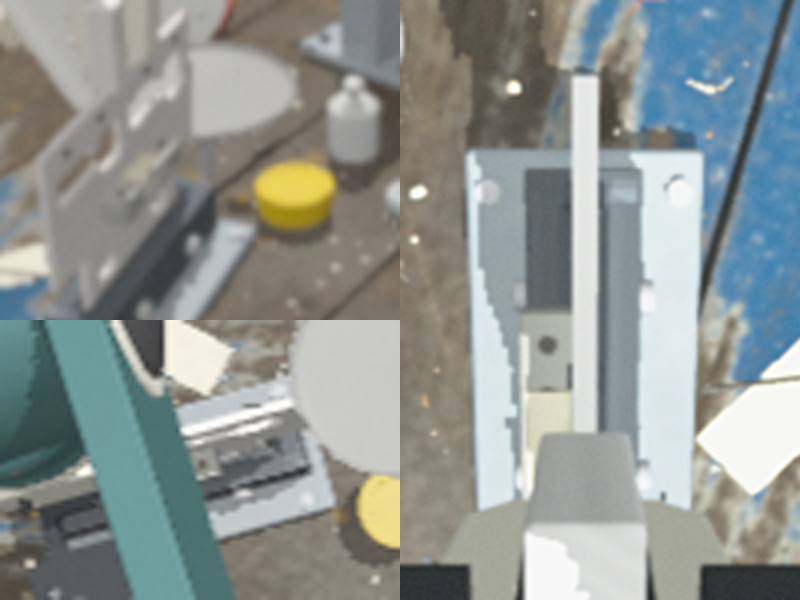

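```bash
python3 -c "
from h import *
c=load('top0'); im=c['pixels'][130:205,255:325].astype(int)
m=((im.max(2)-im.min(2)<22)&(im.mean(2)>135)).astype(np.uint8)
m=cv2.morphologyEx(m,cv2.MORPH_OPEN,np.ones((5,5)))
n,l,s,ce=cv2.connectedComponentsWithStats(m); i=l[37,34]; print(s[i])
k=max(cv2.findContours((l==i).astype(np.uint8),0,1)[0],key=cv2.contourArea)[:,0]+[255,130]
P=np.array([onplane(c,u,v,2,.07)[:2] for u,v in k])
from scipy.optimize import least_squares
r=least_squares(lambda q:np.hypot(P[:,0]-q[0],P[:,1]-q[1])-q[2],[.594,.06,.055],loss='soft_l1',f_scale=.001); print(r.x,np.abs(r.fun).mean())
ctr=np.array([.5390,.2017]);a=np.radians(15)
for yy in(-60,-93):
  for xx in (-2.5,2.5):
    q=ctr+np.array([np.cos(a),np.sin(a)])*xx/1e3+np.array([-np.sin(a),np.cos(a)])*yy/1e3; print(yy,xx,q,np.hypot(*(q-r.x[:2])))
"
```

```text
[   0   10   63   54 2446]
[0.59450445 0.06206706 0.06621547] 0.002485334877692728
-60 -2.5 [0.55211433 0.1430974 ] 0.09144856381332292
-60 2.5 [0.55694396 0.1443915 ] 0.09048814627222035
-93 -2.5 [0.56065536 0.11122185] 0.059682117868651734
-93 2.5 [0.56548499 0.11251595] 0.05819982805430778
```

Call:
step_arm(rows=[[0,0,0,1.5,0,0,0],[0,0,0,3,0,0,0],[0,0,0,4.2,0,0,0],[0,0,0,5.2,0,0,0]])

```text
t: 13.02
eef_pos: [0.5381, 0.2035, 0.1709]
tcp_rot: [3.142, -0.0, 1.832]
wrist_force: [-0.9, 2.7, 5.8]
gripper_width: 0.0199
gripper_force: 55.0
```

```bash
python3 -c "
from h import *
st()"
```

```text
t 13.02 p [0.5381 0.2035 0.1709] rpy [ 1.8000e+02 -1.0000e-02  1.0496e+02] F [-0.9  2.7  5.8] M [-0.07  0.06 -0.09] w 0.0199 gf 55.0
```

```bash
python3 -c "
from h import *
t=np.array([.5381,.2035]);a=np.radians(15);X=np.array([np.cos(a),np.sin(a)]);Y=np.array([-np.sin(a),np.cos(a)])
c=load('wrist5')
for nm,(u,v,z) in dict(top_end=(321.7,60+75/3,.1621),topedge=(321.7,60+68/3,.1621)).items():
  d=onplane(c,u,v,2,z)[:2]-t; print(nm,d@X*1e3,d@Y*1e3)
# same for w2 on stand: left end, u=270+Y/3.2, v=290-X/3.2
c=load('w2');t2=np.array([.5494,-.1857]);b=np.radians(-5.3);X2=np.array([np.cos(b),np.sin(b)]);Y2=np.array([-np.sin(b),np.cos(b)])
d=onplane(c,270+165/3.2,290-655/3.2,2,.173)[:2]-t2; print('w2',d@X2*1e3,d@Y2*1e3)
# pan in w3 : crop v 20+Y/2.5,u=260+X/2.5 ; top pts
c=load('w3')
P=np.array([onplane(c,260+x/2.5,20+y/2.5,2,.07)[:2] for x,y in [(285,565),(320,535),(350,520),(385,514),(420,519),(455,535),(490,570)]])
from scipy.optimize import least_squares
r=least_squares(lambda q:np.hypot(P[:,0]-q[0],P[:,1]-q[1])-q[2],[.594,.06,.055]);print('pan',r.x,np.abs(r.fun).max())
for R in(.055,.06): 
  r=least_squares(lambda q:np.hypot(P[:,0]-q[0],P[:,1]-q[1])-R,[.594,.06]);print(R,r.x,np.abs(r.fun).max())
m=np.array([.5408,.2012])
for q in(m,t): print('corner',q+X*.0025-Y*.093)
c=load('top0')
for z in(.06,.07): print([onplane(c,u,v,2,z).round(4)[:2] for u,v in[(263.25,167),(315.75,167),(289.5,193.3),(289.5,140.5)]])
"
```

```text
top_end 2.261534445826563 92.85341832616459
topedge 2.262818033380014 94.14097009398681
w2 2.3109015146561056 93.4488147022263
pan [0.59819055 0.05917008 0.06630712] 0.0007712657494105407
0.055 [0.59499991 0.07221278] 0.0056782840906543786
0.06 [0.5964283  0.06643294] 0.003084898701462793
corner [0.56728499 0.11201595]
corner [0.56458499 0.11431595]
[array([0.5969, 0.1243]), array([ 0.595 , -0.0039]), array([0.5314, 0.0608]), array([0.6617, 0.0596])]
[array([0.5952, 0.1231]), array([ 0.5933, -0.0039]), array([0.5303, 0.0602]), array([0.6594, 0.059 ])]
```

```bash
python3 -c "
from h import *
s=load('side0');t=load('top0')
im=s['pixels'].astype(int)
m=((im.max(2)-im.min(2)<25)&(im.mean(2)>150)).astype(np.uint8)
for v in range(200,234,3): print(v,''.join('%4d'%x for x in im[v,240:304:3].mean(1)))
for z in(.05,.06,.07,.08):
  print(z,onplane(t,289.5,166.9,2,z).round(4),onplane(s,270.5,217.5,2,z).round(4))
"
```

```text
200  173 173 174 174 173 173 172 172 171 170 169 167  92 104  95 110 113 114 115 117 117 135
203  174 175 175 175 173 172 172 173 171 170 169 117  76  98 112 113 111 114 117 134 140 190
206  173 174 175 175 174 172 170 163 154 151 160 151 145 135 131 114 110 109 109 159 180 197
209  174 174 175 174 169 148 162 180 187 190 192 190 189 186 180 165 138 108 106  92 122 154
212  175 175 158 143 166 188 193 192 191 191 190 190 189 188 189 188 183 157 131 109 102  86
215  175 175 131 169 190 191 190 191 191 189 189 188 188 187 187 186 188 183 131 110 115 111
218  180 177 159 185 189 189 190 189 189 188 189 187 188 187 188 188 188 187 138 114 115 140
221  172 179 171 183 189 189 189 189 188 188 189 188 189 189 188 189 189 168 158 115 111 210
224  115 162 165 162 181 187 188 189 188 189 189 189 189 191 190 182 147 117 116 104 103 165
227  107 112 113 118 117 148 172 182 185 186 186 185 175 166 142 130 115 115 100 107 114 156
230  109 108 108 109 107 103 112 124 120 134 123 117 127 123 119 116  94  93 115 114 114 153
233  106 109 104 108 125 114 117 116 119 120 125 121 127 123 113  71  99 117 112 129 127 135
0.05 [0.5978 0.0608 0.05  ] [0.6136 0.0356 0.05  ]
0.06 [0.5962 0.0602 0.06  ] [0.6021 0.0494 0.06  ]
0.07 [0.5945 0.0596 0.07  ] [0.5907 0.0632 0.07  ]
0.08 [0.5929 0.059  0.08  ] [0.5793 0.0769 0.08  ]
```

Call:
step_arm(rows=[[0,0,0,-2,0,0,0],[0,1,0,-2,0,0,0],[0,2,0,-2,0,0,0],[0,3,0,-2,0,0,0]])

```text
t: 13.35
eef_pos: [0.5375, 0.2059, 0.1732]
tcp_rot: [3.141, 0.001, 1.832]
wrist_force: [1.3, -5.5, 1.2]
gripper_width: 0.0198
gripper_force: 55.0
```

```bash
python3 -c "
from h import *
st()"
```

```text
t 13.35 p [0.5375 0.2059 0.1732] rpy [1.7998e+02 7.0000e-02 1.0495e+02] F [ 1.3 -5.5  1.2] M [-1.8 -0.5 -0. ] w 0.0198 gf 55.0
```

Call:
step_arm(rows=[[0,-0.8,0,0,0,0,0],[0,-0.8,0,1,0,0,0],[0,-0.8,0,2,0,0,0],[0,-0.8,0,3,0,0,0],[0,-0.8,0,4,0,0,0]])

```text
t: 13.77
eef_pos: [0.5377, 0.2059, 0.1698]
tcp_rot: [3.141, -0.001, 1.832]
wrist_force: [-3.7, 1.4, 11.1]
gripper_width: 0.0196
gripper_force: 55.0
```

```bash
python3 -c "
from h import *
st()"
```

```text
t 13.77 p [0.5377 0.2059 0.1698] rpy [ 1.7994e+02 -4.0000e-02  1.0497e+02] F [-3.7  1.4 11.1] M [-0.69  0.6  -0.01] w 0.0196 gf 55.0
```

Call:
step_arm(rows=[[0,0,0,-2.5,0,0,0],[0,0.5,-0.8,-2.5,0,0,0.4],[0,0.5,-0.8,-2.5,0,0,0.4]])

```text
t: 14.02
eef_pos: [0.5366, 0.2058, 0.1715]
tcp_rot: [3.141, 0.0, 1.824]
wrist_force: [1.1, -3.8, -1.1]
gripper_width: 0.0196
gripper_force: 55.0
```

```bash
python3 -c "
from h import *
st()"
```

```text
t 14.02 p [0.5366 0.2058 0.1715] rpy [1.7999e+02 1.0000e-02 1.0452e+02] F [ 1.1 -3.8 -1.1] M [-0.99 -0.57 -0.02] w 0.0196 gf 55.0
```

Call:
step_arm(rows=[[0,0,0,1,0,0,0],[0,0,0,2,0,0,0],[0,0,0,3,0,0,0],[0,0,0,4,0,0,0]])

```text
t: 14.35
eef_pos: [0.5368, 0.2065, 0.1687]
tcp_rot: [3.14, -0.001, 1.825]
wrist_force: [-3.0, 4.7, 13.6]
gripper_width: 0.0198
gripper_force: 55.0
```

```bash
python3 -c "
from h import *
st()"
```

```text
t 14.35 p [0.5368 0.2065 0.1687] rpy [ 1.7992e+02 -8.0000e-02  1.0458e+02] F [-3.   4.7 13.6] M [-0.24  0.66 -0.09] w 0.0198 gf 55.0
```

```bash
python3 -c "
from h import *
D=[([-2.1,2.0,8.7],[0,.26,-.1]),([-3.5,3.2,17.1],[-.29,.86,-.19]),([-.9,2.7,8.4],[-.04,.15,-.1]),([-3.7,1.4,13.7],[-.66,.69,-.03]),([-3,4.7,16.2],[-.21,.75,-.11])]
sk=lambda f:np.array([[0,f[2],-f[1]],[-f[2],0,f[0]],[f[1],-f[0],0]])
A=np.vstack([sk(f) for f,_ in D]);b=np.concatenate([m for _,m in D])
r,*_=np.linalg.lstsq(A,b,rcond=None);print(r,(A@r-b).reshape(-1,3).round(2))
a=np.radians(15);print('local',r[0]*np.cos(a)+r[1]*np.sin(a),-r[0]*np.sin(a)+r[1]*np.cos(a))
# rows at fixed heights
for L in(-.1,-.25,-.28,-.315,-.33):
  q,res,*_=np.linalg.lstsq(A[:,:2],b-A[:,2]*L,rcond=None);print(L,q,res)
"
```

```text
[-0.01263299 -0.05083917 -0.15017283] [[-0.14  0.17 -0.03]
 [-0.1  -0.12 -0.03]
 [ 0.02  0.09  0.02]
 [ 0.17  0.04 -0.18]
 [ 0.09 -0.09 -0.1 ]]
local -0.025360680291826757 -0.04583720910790071
-0.1 [-0.02298958 -0.04015701] [0.19043525]
-0.25 [ 0.00797315 -0.0720931 ] [0.24317485]
-0.28 [ 0.0141657  -0.07848032] [0.29195962]
-0.315 [ 0.02139034 -0.08593207] [0.36498423]
-0.33 [ 0.02448661 -0.08912568] [0.40159117]
```

Call:
step_arm(rows=[[0,0,0,-3,0,0,0],[0,0,-0.6,-3,0,0,0.8],[0,0,-0.6,-1.5,0,0,0.8],[0,0,-0.6,0,0,0,0.8],[0,0,-0.6,1,0,0,0.8]])

```text
t: 14.77
eef_pos: [0.5363, 0.2064, 0.1683]
tcp_rot: [3.139, -0.001, 1.811]
wrist_force: [-4.1, 5.2, 19.5]
gripper_width: 0.0196
gripper_force: 55.0
```

```bash
python3 -c "
from h import *
st()
# visual: compare top images for pan occlusion and plate tilt: left end height in wrist
c=fix(snap('wrist','w6')); g=cv2.cvtColor(c['pixels'],cv2.COLOR_RGB2GRAY).astype(int)
for v in range(70,110,3): print(v,g[v,300:345:3])"
```

```text
t 14.77 p [0.5363 0.2064 0.1683] rpy [ 1.7987e+02 -7.0000e-02  1.0378e+02] F [-4.1  5.2 19.5] M [-0.11  1.05  0.06] w 0.0196 gf 55.0
70 [ 86  87  92 130 131 180 172 126 122 145 166 154 180 179 127]
73 [ 90  83  93 128 140 188 148 118 120 153 173 148 171 188 129]
76 [ 92  83  94 126 157 186 158 126 140 178 152 121 169 157 129]
79 [ 86  82  96 122 172 186 166 125 145 145 125 144 174 157 135]
82 [ 82  80  88 127 188 187 148 126 165 126 113 159 163 163 149]
85 [ 85  79  83  93 157 159 109 123 153  83 131 143 146 164 148]
88 [ 94  81  82  92 126 127 232 232 231  78 101 104 162 171 135]
91 [ 87  76  78 100 117 127 233 232 230  73  85 102 147 164 137]
94 [ 82  77  80 107 110 122 232 231 229  70 100 123 165 155 121]
97 [ 79  77  87 111 118 123 231 231 229  67  73 155 191 141 120]
100 [ 82  87 106 115 127 120 232 231 229  65  74 163 194 153 116]
103 [ 82  85 105 126 125 120 231 230 229  65  72 157 201 142 124]
106 [ 86  98 126 133 128 131 231 230 228  68 106 145 142 115 102]
109 [ 92 112 127 119 134 124 230 230 228  80  89 104 120 116 106]
```

```bash
python3 -c "
from h import *
a=np.radians(15);X=np.array([np.cos(a),np.sin(a)]);Y=np.array([-np.sin(a),np.cos(a)]);m=np.array([.5408,.2012])
c=load('w3')
g=c['pixels'].astype(int)
for u in range(366,460,6):
  col=g[215:252,u].mean(1); d=np.diff(col); k=np.argmax(d); v=215+k+.5
  p=onplane(c,u,v,2,.07)[:2]-m; print(u,v,int(d[k]),'local x %.1f y %.1f'%(p@X*1e3,p@Y*1e3))
def end(fn):
  g=cv2.cvtColor(load(fn)['pixels'],cv2.COLOR_RGB2GRAY).astype(float)[75:100,320:324].mean(1); k=np.argmax(np.diff(g)); return 75+k, g[k-1:k+3].round()
for f in('w2','w3','w4','wrist5','w6'): print(f,end(f))
"
```

```text
366 227.5 38 local x -47.8 y -87.8
372 232.5 27 local x -39.5 y -95.0
378 240.5 41 local x -30.9 y -106.6
384 235.5 44 local x -23.2 y -99.3
390 232.5 47 local x -15.4 y -95.0
396 228.5 50 local x -7.7 y -89.3
402 226.5 46 local x 0.1 y -86.5
408 225.5 47 local x 8.0 y -85.1
414 225.5 45 local x 16.0 y -85.1
420 225.5 46 local x 24.0 y -85.1
426 225.5 40 local x 32.0 y -85.1
432 227.5 39 local x 40.3 y -87.9
438 229.5 37 local x 48.6 y -90.8
444 233.5 27 local x 57.2 y -96.5
450 239.5 28 local x 66.3 y -105.2
456 247.5 25 local x 75.8 y -117.0
w2 (np.int64(84), array([132., 140., 190., 235.]))
w3 (np.int64(84), array([150., 144., 182., 218.]))
w4 (np.int64(84), array([116., 131., 193., 231.]))
wrist5 (np.int64(84), array([103., 124., 190., 232.]))
w6 (np.int64(86), array([134., 141., 203., 233.]))
```

Call:
step_arm(rows=[[0,0,0,-4,0,0,0],[0,-3,0,-7.5,0,0,0],[0,-3,0,-7.5,0,1.3,0],[0,-3,0,-7.5,0,1.3,0]], grip_force=60)

```text
t: 15.15
eef_pos: [0.5367, 0.2024, 0.1736]
tcp_rot: [-3.141, -0.025, 1.811]
wrist_force: [1.2, -0.0, -2.3]
gripper_width: 0.0196
gripper_force: 60.0
```

```bash
cat >> h.py <<'E'
def edge(fn):
    g=cv2.cvtColor(load(fn)['pixels'],cv2.COLOR_RGB2GRAY).astype(float)
    r=g[76:100,320:324].mean(1); k=np.argmax(np.diff(r)); return 76+k+(r[k+3]*.5+r[max(k-2,0)]*.5-r[k])/(r[k+1]-r[k])
E
python3 -c "
from h import *
st()
snap('wrist','w7')
for f in('w2','w3','w4','wrist5','w6','w7'): print(f,edge(f).round(2))
# side view: project expected plate corners & pan rim; find right edge column profile
c=fix(snap('side','s7')); g=cv2.cvtColor(c['pixels'],cv2.COLOR_RGB2GRAY)
s=bot.get_state(); a=np.radians(14);X=np.array([np.cos(a),np.sin(a),0]);Y=np.array([-np.sin(a),np.cos(a),0]);t=s['eef_pos']+X*.0022
for nm,y,z in(('TR',-93,-.014),('BR',-93,-.099),('BL',93,-.099),('TL',93,-.014),('tongR',-60,-.135),('tongL',60,-.135)): print(nm,np.round(proj(c,t+Y*y/1e3+[0,0,z]),1))
print('panpts',[np.round(proj(c,[.595+.064*np.cos(q),.06+.064*np.sin(q),.07]),0).tolist() for q in np.radians([90,120,150,180])])
u,v=proj(c,t+Y*-.093+[0,0,-.099]);u,v=int(u),int(v)
print(u,v)
for r in range(v-16,v+17,2): print(r,g[r,u-24:u+25:2])
"
```

```text
t 15.15 p [0.5367 0.2024 0.1736] rpy [-179.97   -1.42  103.74] F [ 1.2 -0.  -2.3] M [ 0.08 -0.27 -0.03] w 0.0196 gf 60.0
w2 84.95
w3 84.86
w4 84.96
wrist5 84.83
w6 86.8
w7 86.15
TR [265.8 197.8]
BR [267.6 226.7]
BL [232.2 267.9]
TL [228.4 235.1]
tongR [263.  244.8]
tongL [240.8 272.2]
panpts [[255.0, 227.0], [267.0, 228.0], [279.0, 227.0], [289.0, 223.0]]
267 226
210 [171 168 168 158 145 165 165 146 138 139 168 171 144 179 193 191 191 191
 191 188 187 181 170 146 124]
212 [171 168 169 160 145 155 145 125 136 140 180 169 146 178 192 190 192 190
 189 188 190 189 187 179 158]
214 [168 167 168 161 144 142 137 125 138 151 189 175 148 178 191 189 189 189
 189 188 189 189 190 186 178]
216 [167 169 169 161 144 139 138 152 175 175 193 184 152 178 189 189 189 188
 188 189 188 190 190 189 187]
218 [175 169 167 163 141 138 151 182 192 194 201 188 143 177 190 189 190 189
 188 189 189 190 190 190 189]
220 [169 164 145 139 138 149 183 192 212 191 191 159 140 177 191 190 191 190
 190 191 189 189 189 190 182]
222 [164 146 137 137 139 175 193 214 189 145 141 140 140 163 190 190 191 190
 191 191 191 19
[... 384 characters left out ...]
 140 140 122 121 116 131 125
 124 121 121 119 107  89  93]
232 [142 122 112 164 154 137 135 139 133 117 130 120 124 120 122 123 125 126
 125 123 114  97  74 100 119]
234 [126 109 140 180 147 138 146 155 152 139 122 106 120 123 123 122 141 126
 126 120  89  78 100 118 126]
236 [131 140 205 178 138 145 162 169 168 140 111 112 123 123 126 121 125 125
 119  95  86 113 138 172 178]
238 [154 156 180 142 147 166 171 174 156 127 120 127 132 133 125 120 123 115
  88  97 118 164 192 201 201]
240 [142 138 137 139 150 163 160 137 133 124 130 126 128 135 133 118 103  84
 100 118 147 197 203 205 205]
242 [138 136 140 142 141 144 135 132 132 132 136 110 101 121 122  88  88 114
 125 127 146 198 205 205 206]
```

```bash
python3 -c "
from h import *
c=load('s4'); g=cv2.cvtColor(c['pixels'],cv2.COLOR_RGB2GRAY)
t=np.array([.5407,.2004,.1993]); a=np.radians(15);X=np.array([np.cos(a),np.sin(a),0]);Y=np.array([-np.sin(a),np.cos(a),0]);t=t+X*.0022
for nm,y,z in(('TR',-93,-.014),('BR',-93,-.099),('BL',93,-.099),('TL',93,-.014),('tongR',-60,-.135),('tongL',60,-.135),('tabtopL',20,.041),('tabtopR',-20,.041)): print(nm,np.round(proj(c,t+Y*y/1e3+[0,0,z]),1))
print('right end rows 180..240, cols 252..276')
for r in range(176,242,3): print(r,g[r,250:278:2])
print('left end cols 220..244')
for r in range(218,284,3): print(r,g[r,216:250:2])
"
```

```text
TR [264.  187.9]
BR [265.8 217.4]
BL [231.1 257.4]
TL [227.1 223.7]
tongR [261.3 235.6]
tongL [239.6 262.2]
tabtopL [241.2 185.6]
tabtopR [249.4 178.7]
right end rows 180..240, cols 252..276
176 [170 169 169 151 149 179 182 182 183 181 148  75  79  87]
179 [170 170 169 150 149 178 179 181 181 182 181 135 111 101]
182 [169 169 168 148 148 176 178 179 179 180 179 178 144 117]
185 [169 170 168 148 148 175 175 176 176 173 142 124 139 122]
188 [159 170 169 149 147 172 176 192 184 147  69  48  64 115]
191 [158 169 168 151 148 187 216 183 163 165  91  47 110 143]
194 [146 168 169 150 162 202 149 132 147 169 171 169 171 152]
197 [149 168 167 160 161 138 130 132 138 171 169 171 170 137]
200 [140 166 150 134 135 138 154 154 143 168 167 170 153  89]
203 [141 139 131 116 136 155 167 156 145 169 169 150  88  76]
206 [138 137 138 154 159 161 163 170 144 153 159 151 148 145]
209 [135 133 142 153 185 171 205 151 142 180 191 190 190 189]
212 [136 160 193 205 155 136 138 137 136 176 190 189 189 188]
215 [137 197 204 149 134 137 137 136 136 176 188 188 187 186]
218 [140 150 138 134 135 134 135 137 139 
[... 1405 characters left out ...]
0 139 166 201 163 138 165 172 132]
257 [118 129 155 173 195 210 222 218 178 200 228 223 169 141 135 129 115]
260 [160 220 225 229 229 230 230 230 229 229 229 226 188 142 126 112  91]
263 [160 185 207 199 188 191 182 190 189 160 152 133 131 126 105  90  76]
266 [118 124 182 178 146 133 116 110 124 122 113 122 122 100  89  70  76]
269 [104 103 101 103 104 110 127 132 130 124 123 121  97  86  70  75  80]
272 [102 104 103 105 107 126 141 144 147 137 128 112  98  69  74  79  78]
275 [106 108 105 109 114 112 135 140  93  99 103 104  87  79  77  76  67]
278 [105 113 113 112 117 136 185 164  83  75  74  72  74  74  72  64  60]
281 [104 109 109  97 144 203 196 182  89  73  72  73  73  72  74  69  59]
```

Call:
step_arm(rows=[[0,1.5,0,0,0,0,0],[0,3,0,0,0,0,0],[0,3,0,1.5,0,0,0],[0,3,0,3,0,0,0],[0,3,0,4,0,0,0]])

```text
t: 15.67
eef_pos: [0.5364, 0.2054, 0.1705]
tcp_rot: [3.141, -0.021, 1.811]
wrist_force: [0.5, -3.2, 7.2]
gripper_width: 0.0197
gripper_force: 60.0
```

```bash
python3 -c "
from h import *
st()"
```

```text
t 15.67 p [0.5364 0.2054 0.1705] rpy [179.95  -1.22 103.76] F [ 0.5 -3.2  7.2] M [-1.54 -0.31  0.08] w 0.0197 gf 60.0
```

Call:
step_arm(rows=[[0,0,0,1,0,0,0],[0,0,0,2,0,0,0],[0,0,0,3,0,0,0]])

```text
t: 15.92
eef_pos: [0.5363, 0.2064, 0.1689]
tcp_rot: [3.139, -0.023, 1.811]
wrist_force: [-4.5, 3.4, 18.1]
gripper_width: 0.0196
gripper_force: 60.0
```

```bash
python3 -c "
from h import *
st(); snap('wrist','w8'); print(edge('w8'))"
```

```text
t 15.92 p [0.5363 0.2064 0.1689] rpy [179.87  -1.33 103.79] F [-4.5  3.4 18.1] M [-0.53  0.74  0.08] w 0.0196 gf 60.0
87.62912087912088
```

Call:
step_arm(rows=[[0,0,0,-5,0,0,0],[0,1.5,-0.5,-6,0,0,1.5],[0,3,-0.5,-6,0,0,1.5],[0,3,-0.5,-6,0,0,1.5]])

```text
t: 16.3
eef_pos: [0.5353, 0.2082, 0.1738]
tcp_rot: [3.141, -0.021, 1.785]
wrist_force: [2.5, -4.3, 3.4]
gripper_width: 0.02
gripper_force: 60.0
```

```bash
python3 -c "
from h import *
st()"
```

```text
t 16.3 p [0.5353 0.2082 0.1738] rpy [179.95  -1.22 102.25] F [ 2.5 -4.3  3.4] M [-1.6 -1.   0.1] w 0.02 gf 60.0
```

Call:
step_arm(rows=[[0,0.5,0,1.5,0,0,0],[0,0.5,0,3,0,0,0],[0,0.5,0,4.5,0,0,0],[0,0.5,0,6,0,0,0]])

```text
t: 16.63
eef_pos: [0.5355, 0.2088, 0.1692]
tcp_rot: [3.139, -0.021, 1.785]
wrist_force: [1.0, -8.1, 19.3]
gripper_width: 0.0198
gripper_force: 60.4
```

```bash
python3 -c "
from h import *
st(); snap('wrist','w9'); print(edge('w9'))"
```

```text
t 16.63 p [0.5355 0.2088 0.1692] rpy [179.87  -1.22 102.29] F [ 1.  -8.1 19.3] M [-2.12 -0.05  0.94] w 0.0198 gf 60.4
89.07142857142857
```

Call:
step_arm(rows=[[0,-1,0,-5,0,0,0],[0,-5,0,-6,0,0,-1.8],[0,-5,0,-6,0,2,-1.8],[0,-5,0,-6,0,2,-1.8]])

```text
t: 17.02
eef_pos: [0.5358, 0.2038, 0.1731]
tcp_rot: [3.141, -0.059, 1.816]
wrist_force: [0.8, -0.7, -0.5]
gripper_width: 0.0196
gripper_force: 60.0
```

```bash
python3 -c "
from h import *
st(); snap('wrist','w10'); print(edge('w10'))"
```

```text
t 17.02 p [0.5358 0.2038 0.1731] rpy [179.97  -3.39 104.05] F [ 0.8 -0.7 -0.5] M [-0.08 -0.19  0.09] w 0.0196 gf 60.0
88.95294117647059
```

Call:
step_arm(rows=[[0,1.5,0,0,0,0,0],[0,1.5,0,1.5,0,0,0],[0,1.5,0,3,0,0,0],[0,1.5,0,4.5,0,0,0]])

```text
t: 17.4
eef_pos: [0.5357, 0.2062, 0.1699]
tcp_rot: [3.139, -0.057, 1.816]
wrist_force: [-1.6, 3.4, 13.0]
gripper_width: 0.0196
gripper_force: 60.0
```

```bash
python3 -c "
from h import *
st(); snap('wrist','w11'); print(edge('w11'))"
```

```text
t 17.4 p [0.5357 0.2062 0.1699] rpy [179.85  -3.28 104.07] F [-1.6  3.4 13. ] M [-0.36  0.03  0.02] w 0.0196 gf 60.0
90.69607843137256
```

```bash
python3 -c "
from h import *
c=load('s4')
for p in([.4756,.2746,.005],[.5619,.2972,.005],[.6076,.1268,.005],[.5208,.1036,.005],[.5421,.1203,.044],[.501,.2726,.044],[.5385,.2826,.044],[.5794,.1298,.044]): print(p,np.round(proj(c,p),1))
# stand panel top corners from wrist w1 (z=.155)
s=load('side0')
for p in([.5551,-.3240,.155],[.5731,-.1263,.155]): print('panel',np.round(proj(s,p),1))
# tool/gripper check: finger tips
print('tcp',np.round(proj(c,[.5407,.2004,.1993]),1))
g=cv2.cvtColor(s['pixels'],cv2.COLOR_RGB2GRAY)
print('panel left edge rows'); 
for r in range(158,182,2): print(r,g[r,304:330:2])
"
```

```text
[0.4756, 0.2746, 0.005] [254.2 294.3]
[0.5619, 0.2972, 0.005] [219.4 286.5]
[0.6076, 0.1268, 0.005] [252.4 246.1]
[0.5208, 0.1036, 0.005] [282.9 251.7]
[0.5421, 0.1203, 0.044] [272.1 240. ]
[0.501, 0.2726, 0.044] [244.9 276.4]
[0.5385, 0.2826, 0.044] [229.6 273.1]
[0.5794, 0.1298, 0.044] [258.8 237.5]
panel [347.5 152.1]
panel [312.4 169. ]
tcp [247.7 198.7]
panel left edge rows
158 [113  94  98 140 123  82 100 151 163 156 129 105 103]
160 [ 98 113 102 120 114  94 120 145 137 109 103 101 112]
162 [112 117 119 119 118 114 116 114 102 102 114 155 199]
164 [116 114 116 120 118 118 115 113 113 144 192 199 168]
166 [116 112 116 125 118 116 122 146 165 164 170 152 133]
168 [112 111 118 129 120 142 163 169 180 175 158 148 118]
170 [109 108 111 121 122 137 156 177 148 140 156 140  90]
172 [108 106 112 112 117 119 139 130 104 137 153 129  78]
174 [109 109 119 109 118 120 138 122 100 138 151 148 124]
176 [111 112 115 123 123 122 134 126 115 137 151 149 147]
178 [110 113 115 117 121 121 118 115 114 139 151 147 147]
180 [114 114 115 111 120 121 113 113 114 146 153 150 150]
```

```bash
python3 -c "
from h import *
st(); go([.5387,.2012,.190],105)"
```

```text
t 17.45 p [0.5357 0.2064 0.1697] rpy [179.86  -3.31 104.08] F [1.4 2.4 5.8] M [-0.51 -0.54  0.02] w 0.0198 gf 60.0
shift mm [ -4.6   1.7 -20.6] turn deg [ 0.17 -3.3  -0.93]
```

Call:
step_arm(rows=[[0,-0.5,0,-8,0,0,0],[0,-2,1,-16,0,-1.2,-0.4],[0,-4.6,1.7,-20.6,0.1,-2.5,-0.9],[0,-4.6,1.7,-20.6,0.1,-3.3,-0.9],[0,-4.6,1.7,-20.6,0.1,-3.3,-0.9]])

```text
t: 17.87
eef_pos: [0.5384, 0.201, 0.1891]
tcp_rot: [-3.141, 0.001, 1.833]
wrist_force: [0.0, 0.4, -3.9]
gripper_width: 0.0198
gripper_force: 60.0
```

```bash
python3 -c "
from h import *
bot.camera('top'); st(); snap('wrist','w12'); print(edge('w12'))
c=fix(snap('side','s12')); g=cv2.cvtColor(c['pixels'],cv2.COLOR_RGB2GRAY)
s=bot.get_state();t=np.array(s['eef_pos']);a=np.radians(15);X=np.array([np.cos(a),np.sin(a),0]);Y=np.array([-np.sin(a),np.cos(a),0]);t=t+X*.0022
for nm,y,z in(('TR',-93,-.014),('BR',-93,-.099),('BL',93,-.099),('TL',93,-.014)): print(nm,np.round(proj(c,t+Y*y/1e3+[0,0,z]),1))
for r in range(182,232,2): print(r,g[r,256:276:2],'   ',r+36,g[r+36,218:242:2])
"
```

```text
t 17.92 p [0.5382 0.201  0.1887] rpy [-1.7994e+02  2.0000e-02  1.0500e+02] F [-0.  -0.4 -3.6] M [-0.05 -0.06  0.01] w 0.02 gf 60.0
90.59925093632958
TR [264.9 192.1]
BR [266.7 221.3]
BL [232.3 261.9]
TL [228.4 228.6]
182 [161 144 169 179 180 180 181 181 179 145]     218 [112 112 109 107 109 112 109 105 113 160 177 179]
184 [162 141 168 177 178 179 178 167 160 158]     220 [117 113 114 115 108 105 104 104 106 121 165 168]
186 [164 143 167 175 175 179 165 110  85 105]     222 [116 113 117 117 112 110 105 107 110 138 165 146]
188 [164 142 166 175 175 176 148  70  49  61]     224 [113 112 117 118 109 107 107 108 138 168 149 137]
190 [164 145 165 173 186 197 161  63  34  73]     226 [127 133 139 122 110 110 107 131 168 151 134 137]
192 [164 142 164 180 215 186 165 134  94 145]     228 [150 146 128 112 108 110 120 165 156 129 112 134]
194 [163 141 168 211 190 143 163 172 170 172]     230 [150 138 118 107 109 114 151 156 139 135 132 121]
196 [164 142 193 197 137 136 163 173 173 172]     232 [146 130 113 106 111 107 150 147 138 138 130 114]
198 [165 142 163 142 115 137 161 161 171 167]     2
[... 1016 characters left out ...]
7 140 176 188 189]     254 [146 136 145 144 132 133 142 151 158 142 138 140]
220 [147 136 135 136 137 138 165 187 189 190]     256 [128 145 158 156 171 199 205 218 181 143 140 154]
222 [135 135 133 133 136 149 183 189 190 190]     258 [160 178 208 221 226 229 231 230 193 147 158 213]
224 [136 137 128 121 141 174 190 189 190 190]     260 [221 226 230 230 230 230 230 230 192 153 194 217]
226 [144 149 142 159 128 171 189 189 188 190]     262 [183 200 203 204 213 216 223 221 176 154 170 144]
228 [161 166 154 129 107 156 171 170 167 160]     264 [184 224 217 202 196 157 139 141 127 118 119 124]
230 [171 164 135 119 118 128 127 122 121 121]     266 [124 182 179 145 133 117 112 124 121 113 123 121]
```

Call:
step_arm(rows=[[0,0.6,0.4,2,0,1.6,0],[0,0.6,0.4,6,0,1.6,0],[0,0.6,0.4,11,0,1.6,0],[0,0.6,0.4,16,0,1.6,0],[0,0.6,0.4,18,0,1.6,0]])

```text
t: 18.43
eef_pos: [0.5388, 0.2021, 0.172]
tcp_rot: [3.14, -0.029, 1.832]
wrist_force: [-4.8, 5.3, 17.9]
gripper_width: 0.0196
gripper_force: 60.0
```

```bash
python3 -c "
from h import *
st()"
```

```text
t 18.43 p [0.5388 0.2021 0.172 ] rpy [179.92  -1.66 104.97] F [-4.8  5.3 17.9] M [ 0.72  1.14 -0.19] w 0.0196 gf 60.0
```

Call:
step_arm(rows=[[0,0,0,-5,0,0,0],[0,2.5,-0.7,-6,0,0,0],[0,5,-0.7,-5,0,0,0],[0,5,-0.7,-3,0,0,0],[0,5,-0.7,-1,0,0,0]])

```text
t: 18.85
eef_pos: [0.5365, 0.206, 0.1715]
tcp_rot: [-3.14, -0.028, 1.832]
wrist_force: [-0.3, 0.5, -2.0]
gripper_width: 0.0196
gripper_force: 60.0
```

```bash
python3 -c "
from h import *
st(); snap('wrist','w13'); print(edge('w13'))"
```

```text
t 18.85 p [0.5365 0.206  0.1715] rpy [-179.93   -1.59  104.97] F [-0.3  0.5 -2. ] M [ 0.   -0.14  0.05] w 0.0196 gf 60.0
90.9272030651341
```

Call:
step_arm(rows=[[0,0,0,1,0,0,0],[0,0,0,2,0,0,0],[0,0,0,3,0,0,0],[0,0,0,4,0,0,0]])

```text
t: 19.23
eef_pos: [0.5367, 0.2061, 0.1682]
tcp_rot: [-3.141, -0.028, 1.832]
wrist_force: [-1.6, 2.8, 6.2]
gripper_width: 0.0197
gripper_force: 60.0
```

```bash
python3 -c "
from h import *
st()"
```

```text
t 19.23 p [0.5367 0.2061 0.1682] rpy [-179.99   -1.61  104.96] F [-1.6  2.8  6.2] M [-0.08  0.12 -0.06] w 0.0197 gf 60.0
```

Call:
step_arm(rows=[[0,0,0,-3,0,0,0],[0,2.5,-0.6,-3,0,0,0],[0,2.5,-0.6,-1,0,0,0],[0,2.5,-0.6,1,0,0,0]])

```text
t: 19.57
eef_pos: [0.5355, 0.2087, 0.1676]
tcp_rot: [3.141, -0.028, 1.832]
wrist_force: [-2.4, 5.8, 14.1]
gripper_width: 0.0194
gripper_force: 60.0
```

```bash
python3 -c "
from h import *
st()"
```

```text
t 19.57 p [0.5355 0.2087 0.1676] rpy [179.98  -1.62 104.98] F [-2.4  5.8 14.1] M [ 0.01  0.1  -0.13] w 0.0194 gf 60.0
```

Call:
step_arm(rows=[[0,0,0,-3,0,0,0],[0,2,0,-3,0,0,0],[0,4,0,-3,0,0,0],[0,4,0,-3,0,0,0]])

```text
t: 19.9
eef_pos: [0.5346, 0.2114, 0.1704]
tcp_rot: [-3.141, -0.026, 1.832]
wrist_force: [2.5, -5.4, 1.5]
gripper_width: 0.0196
gripper_force: 60.0
```

```bash
python3 -c "
from h import *
st(); snap('wrist','w14'); print(edge('w14'))"
```

```text
t 19.9 p [0.5346 0.2114 0.1704] rpy [-179.97   -1.48  104.94] F [ 2.5 -5.4  1.5] M [-1.83 -0.57 -0.02] w 0.0196 gf 60.0
91.73604060913705
```

Call:
step_arm(rows=[[0,-0.3,0,1.5,0,0,0],[0,-0.3,0,3,0,0,0],[0,-0.3,0,4.5,0,0,0],[0,-0.3,0,6,0,0,0]])

```text
t: 20.28
eef_pos: [0.5348, 0.2118, 0.1649]
tcp_rot: [3.141, -0.027, 1.832]
wrist_force: [2.4, -2.3, 6.5]
gripper_width: 0.0196
gripper_force: 60.0
```

```bash
python3 -c "
from h import *
st(); snap('wrist','w15'); print(edge('w15'))"
```

```text
t 20.28 p [0.5348 0.2118 0.1649] rpy [179.96  -1.56 104.96] F [ 2.4 -2.3  6.5] M [-0.73 -0.73  0.24] w 0.0196 gf 60.0
92.16591928251121
```

Call:
step_arm(rows=[[0,0,0.5,1.5,0,0,0],[0,0,0.5,3,0,0,0],[0,0,0.5,4.5,0,0,0],[0,0,0.5,6,0,0,0]])

```text
t: 20.67
eef_pos: [0.5351, 0.212, 0.1592]
tcp_rot: [3.141, -0.027, 1.832]
wrist_force: [-2.3, -4.6, 13.0]
gripper_width: 0.0196
gripper_force: 60.0
```

```bash
python3 -c "
from h import *
st(); snap('wrist','w16'); print(edge('w16'))"
```

```text
t 20.67 p [0.5351 0.212  0.1592] rpy [179.99  -1.56 104.94] F [-2.3 -4.6 13. ] M [-1.75  0.37 -0.25] w 0.0196 gf 60.0
92.29205607476635
```

Call:
step_arm(rows=[[0,-0.3,-0.2,2,0,0,0],[0,-0.3,-0.2,4,0,0,0],[0,-0.3,-0.2,6,0,0,0],[0,-0.3,-0.2,8,0,0,0],[0,-0.3,-0.2,9.5,0,0,0]])

```text
t: 21.13
eef_pos: [0.5351, 0.2118, 0.1498]
tcp_rot: [3.141, -0.027, 1.832]
wrist_force: [-1.5, -5.9, 10.8]
gripper_width: 0.0199
gripper_force: 60.0
```

Call:
step_arm(rows=[[0,-0.3,0,1.5,0,0,0],[0,-0.3,0,3,0,0,0],[0,-0.3,0,4.5,0,0,0],[0,-0.3,0,6,0,0,0],[0,-0.3,0,7,0,0,0]])

```text
t: 21.55
eef_pos: [0.5358, 0.2116, 0.1468]
tcp_rot: [3.138, -0.027, 1.831]
wrist_force: [-10.3, -15.4, 51.9]
gripper_width: 0.0196
gripper_force: 60.2
```

```bash
python3 -c "
from h import *
st(); snap('wrist','w17'); print(edge('w17'))"
```

```text
t 21.55 p [0.5358 0.2116 0.1468] rpy [179.8   -1.52 104.93] F [-10.3 -15.4  51.9] M [-2.94  3.51 -0.08] w 0.0196 gf 60.2
92.30076628352491
```

Call:
step_arm(rows=[[0,-1,0,-2,0,0,0],[0,-2.5,0,-1.5,0,0.7,0],[0,-4,0,-0.5,0,1.5,0],[0,-4,0,0,0,1.5,0]])

```text
t: 21.93
eef_pos: [0.5363, 0.2086, 0.1456]
tcp_rot: [3.139, -0.056, 1.832]
wrist_force: [-11.5, -5.9, 38.1]
gripper_width: 0.0198
gripper_force: 60.1
```

```bash
python3 -c "
from h import *
st(); snap('wrist','w18'); print(edge('w18'))
c=fix(snap('side','s18')); g=cv2.cvtColor(c['pixels'],cv2.COLOR_RGB2GRAY)
# seated prediction: tongue end z=.010 centred
a=np.radians(15);X=np.array([np.cos(a),np.sin(a),0]);Y=np.array([-np.sin(a),np.cos(a),0]);m=np.array([.5408,.2012,.01])+Y*.004
for nm,y,z in(('TR',-93,.121),('BR',-93,.036),('BL',93,.036),('TL',93,.121)): print(nm,np.round(proj(c,m+Y*y/1e3+[0,0,z]),1))
for r in range(196,252,2): print(r,g[r,256:276:2],'   ',r+38,g[r+38,218:242:2])
"
```

```text
t 21.93 p [0.5363 0.2086 0.1456] rpy [179.84  -3.2  104.96] F [-11.5  -5.9  38.1] M [-0.87  2.81 -0.18] w 0.0198 gf 60.1
92.27464788732394
TR [265.1 207.9]
BR [266.8 236.1]
BL [233.1 278.8]
TL [229.4 246.9]
196 [170 147 166 175 175 175 174 175 174 157]     234 [140 126 118 112 104 107 114 121 124 113 111 125]
198 [169 145 166 176 174 173 174 165 174 168]     236 [143 126 108 112 133 147 129 114 112 110 120 159]
200 [170 145 166 175 175 173 172 171 172 155]     238 [129 110 125 143 156 157 135 119 110 121 159 159]
202 [169 144 166 176 174 174 173 172 164 109]     240 [114 128 135 148 153 147 138 131 123 160 163 142]
204 [169 145 166 175 174 173 171 169 137  88]     242 [125 125 138 151 147 130 117 120 156 166 146 141]
206 [169 146 160 161 157 154 156 162 155 152]     244 [126 126 140 144 131 119 115 155 168 139 134 139]
208 [169 143 156 169 185 204 182 189 190 189]     246 [129 148 158 148 129 124 151 166 147 121 128 136]
210 [169 145 180 200 225 190 180 194 193 193]     248 [137 147 158 148 142 144 166 148 142 138 138 127]
212 [168 144 186 219 195 145 180 193 193 193]     250 [139 14
[... 1318 characters left out ...]
1 136 132 119 125]     276 [112 110 113 116 117 155 152 115 159 138 105  82]
240 [139 140 127 133 137 116 106 138 127 114]     278 [115 115 113 119 139 189 167 108 154 118  80  75]
242 [138 140 129 132 133  94 106 127 106  85]     280 [110 112 111 124 196 205 182  93  97  84  76  77]
244 [154 157 150 129 106  87 117 114  73 100]     282 [114 104 106 172 190 183 185  97  76  76  73  75]
246 [168 168 155 118 102  95 119  81  64 100]     284 [ 98  98 167 193 180 190 189 111  75  75  77  75]
248 [175 161 137 118  91 104  90  63  61 102]     286 [107 131 157 174 180 191 189 138 110  99  90  82]
250 [168 144 126  96  84  88  65  65  61 130]     288 [117 119 116 123 134 142 151 139 137 135 130 124]
```

Call:
step_arm(rows=[[0,-1.5,-0.5,-1.5,0,0.6,0],[0,-2.6,-0.8,-0.5,0,1.2,0],[0,-2.6,-0.8,0,0,1.2,0]])

```text
t: 22.28
eef_pos: [0.5361, 0.2074, 0.1452]
tcp_rot: [3.138, -0.08, 1.833]
wrist_force: [-11.0, 8.7, 32.9]
gripper_width: 0.0195
gripper_force: 60.0
```

```bash
python3 -c "
from h import *
st(); snap('wrist','w19'); print(edge('w19'))"
```

```text
t 22.28 p [0.5361 0.2074 0.1452] rpy [179.79  -4.56 105.  ] F [-11.    8.7  32.9] M [ 1.34  2.24 -0.18] w 0.0195 gf 60.0
92.86057692307692
```

Call:
step_arm(rows=[[0,0.8,0.5,-2,0,-0.4,0],[30,0.8,0.5,-2,0,-0.4,0],[100,0.8,0.5,-2,0,-0.4,0],[100,0.8,0.5,-2,0,-0.4,0],[100,0.8,0.5,-2,0,-0.4,0]])

```text
t: 22.75
eef_pos: [0.5358, 0.2061, 0.1431]
tcp_rot: [-3.14, -0.068, 1.832]
wrist_force: [0.3, -0.1, -0.5]
gripper_width: 0.0415
gripper_force: 0.0
```

Call:
step_arm(rows=[[100,0,0,0,0,0,0],[100,0,0,0,0,0,0],[100,0,0,-15,0,0,0],[100,0,0,-45,0,0,0],[100,0,0,-80,0,0,0]])

```text
t: 23.17
eef_pos: [0.5366, 0.2007, 0.2224]
tcp_rot: [-3.137, -0.068, 1.832]
wrist_force: [1.1, 0.5, 1.3]
gripper_width: 0.075
gripper_force: 0.0
```

```bash
python3 -c "
from h import *
bot.camera('top');st()
c=fix(snap('side','s20')); g=cv2.cvtColor(c['pixels'],cv2.COLOR_RGB2GRAY)
for r in range(202,244,2): print(r,g[r,256:276:2],'   ',r+38,g[r+38,218:242:2])
w=fix(snap('wrist','w20'))
a=np.radians(15);X=np.array([np.cos(a),np.sin(a),0]);Y=np.array([-np.sin(a),np.cos(a),0])
gw=cv2.cvtColor(w['pixels'],cv2.COLOR_RGB2GRAY)
b=(gw[60:245]>222).astype(np.uint8); n,l,s,ce=cv2.connectedComponentsWithStats(b)
for i in range(1,n):
  if s[i,4]>150: print(s[i]+[0,60,0,0,0])
"
```

```text
t 23.22 p [0.5386 0.2009 0.2314] rpy [179.68  -3.91 104.98] F [-0.2 -0.3  8. ] M [-0.03 -0.1  -0.01] w 0.0792 gf 0.0
202 [179 168 169 169 168 168 167 165 158 106]     240 [110 121 128 143 147 140 133 125 119 194 214 152]
204 [159 166 168 169 168 165 165 163 131  85]     242 [119 121 132 144 140 123 112 114 188 213 161 136]
206 [137 164 162 155 151 149 151 156 149 145]     244 [122 124 134 138 127 113 114 178 218 165 122 134]
208 [135 144 152 162 173 194 176 183 184 183]     246 [124 142 150 143 123 119 178 216 168 124 112 131]
210 [144 177 185 190 212 191 176 187 187 187]     248 [132 142 152 143 137 139 182 174 137 133 130 123]
212 [146 187 190 214 198 145 174 186 186 186]     250 [134 140 137 131 149 153 158 145 134 132 128 149]
214 [146 186 207 210 142 133 175 186 185 185]     252 [140 136 136 142 149 148 158 148 134 126 150 204]
216 [148 203 209 152 117 130 172 185 185 185]     254 [143 133 141 139 127 130 147 149 147 196 214 196]
218 [149 198 157 133 142 140 169 183 184 185]     256 [126 141 154 153 167 194 195 153 138 215 207 146]
220 [137 144 133 142 172 149 145 183 186 186]  
[... 691 characters left out ...]
68 133 133 133 133 134 125 115 126]     272 [102  99 103 106 122 137 143 151 150 136 134 129]
236 [180 133 132 133 134 134 132 125 115 120]     274 [105 103 106 110 112 129 133 131 151 135 129  98]
238 [137 133 132 132 134 135 130 125 114 118]     276 [107 106 107 111 113 149 147 104 155 132 104  76]
240 [133 132 129 128 137 115 103 133 121 112]     278 [111 107 107 115 131 182 161 100 147 114  77  72]
242 [133 135 127 132 141  91 104 123 102  81]     280 [105 109 108 117 190 199 175  86  89  80  74  70]
[ 384   99   45   71 1836]
[317 101   6  52 292]
[335 124  17  20 188]
[   0  134   41  111 3100]
[481 155  72  72 772]
[353 187  47  34 851]
[ 304  191   28   54 1242]
[521 198  31  26 192]
```

Call:
step_arm(rows=[[100,0,0,-15,0,0,0],[100,0,0,-30,0,0,0],[100,0,0,-30,0,0,0],[100,0,0,-30,0,0,0]])

```text
t: 23.65
eef_pos: [0.5382, 0.199, 0.2541]
tcp_rot: [3.141, -0.068, 1.832]
wrist_force: [-0.8, -0.1, -0.7]
gripper_width: 0.0929
gripper_force: 0.0
```

```bash
python3 -c "
from h import *
st(); print(bot.hand_in())"
```

```text
t 23.65 p [0.5382 0.199  0.2541] rpy [179.96  -3.9  104.96] F [-0.8 -0.1 -0.7] M [-0.12 -0.07  0.01] w 0.0929 gf 0.0
the job is handed in; nothing more can be done
None
```

I took the plate off the stand, pushed it into the holder until the tongue met the slot floor, let go and handed the job in at 23.7 s; it stayed put on release, but I inferred the click from that and did not see or feel it, and on the way down the plate's right corner appears to have pressed on the scale pan several times with up to about 20 N.

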